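Make a module bonding station ready and start it

ROBOT

A 6-joint arm with a two-finger parallel gripper is mounted at the origin on the work surface. World frame = base frame: x ahead of the robot, y to its left, z up, the work surface at z = 0. Lengths are in mm, angles in rad, forces in N, time in s.
With the tool pointing down it reaches from about 400 to 925 mm from the base axis. Payload 12.5 kg.
Tool frame: the origin (TCP) lies between the finger pads; the fingertips stand env.tip_extent ahead of it and the grasp point (between the pads) lies 11 mm behind it (env.tip_extent is the distance from the TCP to the fingertips, in mm); z points along the fingers, y is the line along which they close (so a half turn about z gives the same grasp; the last joint's range is limited). The gripper opens to 95 mm and grips with 3 to 60 N. Pads are 20 mm wide; open, the fingers measure 119 mm over their backs; the gripper's body (75 mm by 180 mm) begins 59 mm behind the grasp point.
Start: joints at [-1.315, 0.491, 1.559, -0, 1.092, -0.106], TCP at [221.247, -584.547, 222.661] pointing down, gripper open.
Joint ranges: [-3.1, 3.1], [-0.84, 2.19], [0.05, 2.79], [-1.13, 4.28], [0.06, 2.93], [-2.69, 2.69]. Speed limits (rad/s): [2.22, 2.22, 2.79, 3.14, 3.14, 3.14].

INTERFACE

Orientations are given as [roll, pitch, yaw] about the fixed x, y, z axes, in that order (R = Rz(yaw) Ry(pitch) Rx(roll)).
In Python, from cell import env gives the robot as it stands.
- The arm moves only by the tool carry_out, never from a script. Its argument "motion" is a list of rows, each a list of 5 numbers: the shift along the tool's x, y, z in mm, then the turn about the tool's z in degrees, then the closure, from 0 (fully open) to 1 (shut). A call has 1 to 12 rows; each row shifts and turns the commanded pose from where the row before left it, along the tool's axes as they then stand; what a row does not reach is not made up. A row lasts 1/10 s, in which the tool goes at most 50 mm and 8.59 degrees, less where a joint would pass 70% of its speed; a pose out of reach is approached as far as the arm can. A call with a gripper value outside its range is refused whole. The fingers move at their own pace and stop on an object; the grip force is fixed at half the most. Time passes only in rows, so rows that do not move let the fingers close. It gives the time, the measured TCP pose, the force, the opening and the grip force at its end, in the units of the state.
- env.state(): the state, without advancing time (a new reading comes with each control period).
- env.read_camera(name): name is "scene" or "top"; returns a dict with "color" (420x560x3 uint8, red, green, blue), "K" (3x3 intrinsics, pixels), "R" (3x3) and "t" (3): a world point X has camera coordinates R X + t. Camera axes: x right, y down, z forward; pixel columns grow to the right and rows downward; lengths in mm; the calibration is good to about 2 mm. A picture is of the moment at which its call begins. There is no depth.
- env.job_done(): hands the job in; it is judged then, once.
The state is a dict: "t": time; "joints": joint angles; "qvel": joint speeds; "tau": joint torques, N m; "eef_pos": TCP position; "tcp_rot": TCP orientation; "ft_force": force on the tool from outside, world axes, zero at the start; "moment": the same for the moment, N m; "opening": opening from 0.0 (shut) to 1.0 (fully open); "grip_force": force on a finger pad.
Only numpy, scipy, OpenCV 4.12 (cv2) and the standard library are available. Lean on these libraries where they do the work, as an engineer would, in place of code of your own. Each camera call takes 0.05 s, during which the arm holds its last target. There are 200 camera calls.

TASK

Make the bonding station ready for its run: press every red driver module fully home in a recess of the nest so that its top is flush with the block, stand every flux jar upright in the blue crate, one to a cell, and turn the gauge's bezel knob until its red pointer reads zero (the green mark). When all of that is done, press the green start button right down and let it go; leave the screwdriver, the spool and the black tray where they are.

Things in the scene. Friction and masses are not known exactly. Their poses are not given: they have to be found in the camera images.
- nest: aluminium nest block fixed to the deck on a thin black disc (3 mm, looks only), 100 mm (its x) by 200 mm (its y), top face 36 mm above the deck. Origin: centre of its underside. Three recesses in a row along its y, 65 mm apart, each 48 mm (x) by 34 mm (y) with a 2 mm chamfer: 2 mm of play all round a module. A module that is home has its underside 18 mm above the origin
- pad0 (a joint): travel of the black sliding pad that floors recess 0, m. At 0 it is 7 mm below the block's top face: a module set in stands 11 mm proud, its weight does not move the pad. A push of about 6 N moves it down stiffly (it stays where left, no spring) to its stop at 0.011, 18 mm below the top face, where the module's top is flush with the block
- pad1 (a joint): travel of the black sliding pad that floors recess 1, m. At 0 it is 7 mm below the block's top face: a module set in stands 11 mm proud, its weight does not move the pad. A push of about 6 N moves it down stiffly (it stays where left, no spring) to its stop at 0.011, 18 mm below the top face, where the module's top is flush with the block
- pad2 (a joint): travel of the black sliding pad that floors recess 2, m. At 0 it is 7 mm below the block's top face: a module set in stands 11 mm proud, its weight does not move the pad. A push of about 6 N moves it down stiffly (it stays where left, no spring) to its stop at 0.011, 18 mm below the top face, where the module's top is flush with the block
- pocket0 (a point): centre of recess 0's mouth, on the top face of the nest block (36 mm up); its axes are those of the block, at block y = -65 mm. Any module may go in any recess
- pocket1 (a point): centre of recess 1's mouth, on the top face of the nest block (36 mm up); its axes are those of the block, at block y = 0 mm. Any module may go in any recess
- pocket2 (a point): centre of recess 2's mouth, on the top face of the nest block (36 mm up); its axes are those of the block, at block y = 65 mm. Any module may go in any recess
- module0: red driver module, a plain block 44 mm (its x) by 30 mm (its y) by 18 mm tall (z), about 80 g, flat silver and brass contacts on top. Origin: centre of its underside. Lies on the deck, top up, on the right; a half turn makes no difference. Two or three are present (absent ones give None)
- module1: red driver module, a plain block 44 mm (its x) by 30 mm (its y) by 18 mm tall (z), about 80 g, flat silver and brass contacts on top. Origin: centre of its underside. Lies on the deck, top up, on the right; a half turn makes no difference. Two or three are present (absent ones give None)
- module2: red driver module, a plain block 44 mm (its x) by 30 mm (its y) by 18 mm tall (z), about 80 g, flat silver and brass contacts on top. Origin: centre of its underside. Lies on the deck, top up, on the right; a half turn makes no difference. Two or three are present (absent ones give None)
- crate: blue open crate fixed to the deck on the left, 140 mm (its x) by 200 mm (its y), 35 mm high, walls and dividers 5 mm, floor 5 mm. Origin: centre of its underside. Six cells, two along x by three along y, each 62.5 by 60 mm; cell centres at x = -34, +34 mm and y = -65, 0, +65 mm
- jar0: flux jar: amber glass cylinder 42 mm across with a paper band, white cap 40 mm across from 39 to 55 mm height; 55 mm tall, about 90 g. Origin: centre of its underside, z up along it. Three or four are present (absent ones give None)
- jar1: flux jar: amber glass cylinder 42 mm across with a paper band, white cap 40 mm across from 39 to 55 mm height; 55 mm tall, about 90 g. Origin: centre of its underside, z up along it. Three or four are present (absent ones give None)
- jar2: flux jar: amber glass cylinder 42 mm across with a paper band, white cap 40 mm across from 39 to 55 mm height; 55 mm tall, about 90 g. Origin: centre of its underside, z up along it. Three or four are present (absent ones give None)
- jar3: flux jar: amber glass cylinder 42 mm across with a paper band, white cap 40 mm across from 39 to 55 mm height; 55 mm tall, about 90 g. Origin: centre of its underside, z up along it. Three or four are present (absent ones give None)
- bezel (a joint): angle of the gauge's bezel knob: 0 when its red pointer is at the green zero mark, positive counter-clockwise seen from above; turns freely from -2.9 to 2.9 with a little friction (0.06 N m) and stays where it is left
- bezel_grip (a point): on the knob's axis, 45 mm above the deck, at the height to grip; turns with the knob. The knob is a round 48 mm flange with an upright bar 46 mm long (along this point's x), 14 mm thick (along its y), from 26 to 52 mm above the deck; the red pointer is at the bar's -x end and lies along its top
- gauge: bond-force gauge fixed to the deck, face up: round dark housing 100 mm across and 19 mm high with a white face, black ticks every 15 degrees and one broad green zero mark at the edge on its -x side. Origin: centre of its underside
- start (a joint): travel of the green start button, m: 0 released, 0.006 fully pressed down; spring return, 1.5 N to move it, 5 N fully down. It counts as pressed beyond 0.004
- start_top (a point): centre of the start button's top face, 18 mm above the deck when released; green cap 32 mm across in a black collar 48 mm across and 12 mm high, fixed to the deck
- screwdriver: bystander: screwdriver 150 mm long with an orange handle lying beyond the jars; leave alone
- spool: bystander: yellow spool 56 mm across, 28 mm tall, standing left of the crate; leave alone
- scrap_tray: bystander: small black tray 90 by 120 by 20 mm at the far right; leave alone
Mind the look-alikes: they are no part of the job. What is shaped like the nest but yellow is not meant. Leave any turquoise look-alike of the jar1 alone.

How it is judged:
By the outcome, as a careful person would: the job done as asked, in the order asked, and still so for the second after the job is handed in, with the robot touching nothing.
Of module0, module1, module2 only 2 to 3 are there at a start; the rules pass over those that are not, and their reading is None.
Of jar0, jar1, jar2, jar3 only 3 to 4 are there at a start; the rules pass over those that are not, and their reading is None.
At some moment in a run one of module0, module1, module2, jar0, jar1, jar2, jar3 may be knocked a few centimetres aside while the robot is not near it.
It also fails if it takes over 210 s, if anything falls off the work surface, if the arm or the gripper's body presses on something with over 40 N, if the wrist force passes 120 N, or if a joint passes its speed limit or range.

## Working session

There is one attempt and no reset: what is moved stays moved. The work goes in short steps, Python scripts to look and compute and a tool call to move; the robot and the scene stay as the last step left them, time stands still between calls to the robot, and variables do not carry over. Pictures are saved under pics/ and viewed, at most 14 in all, crops included, and the job is handed in when it is done.

Besides the shell and the picture viewer there is one more tool, called after ">>>" as a command line: name --pt "numbers of a row" for each row, then --argument value for the rest. carry_out: Moves the arm, as the interface text tells. Its arguments: {"type":"object","properties":{"motion":{"type":"array"}},"required":["motion"]}

```bash
ls; mkdir -p pics; python3 - <<'E'
from cell import env
import cv2,numpy as np
print(env.state(), env.tip_extent)
for n in("top","scene"):
    c=env.read_camera(n); cv2.imwrite(f"pics/{n}0.png",c["color"][:,:,::-1]); print(n,c["K"],c["R"],c["t"])
E
```

```text
pics
{'t': 0.0, 'joints': array([-1.31459951e+00,  4.91585341e-01,  1.55943585e+00, -8.84555574e-06,
        1.09170575e+00, -1.05590444e-01]), 'qvel': array([ 0.00049325, -0.00045526,  0.00127015, -0.00149726,  0.00103762,
       -0.00054694]), 'tau': array([-1.96962242e-05, -6.12656593e+01, -2.58181179e+01,  6.91786339e-02,
        4.81701794e-02, -1.07643405e-04]), 'eef_pos': array([ 221.18286375, -584.30831851,  222.05041229]), 'tcp_rot': array([-3.14046386e+00, -1.11746114e-04,  3.61791283e-01]), 'ft_force': array([ 0.03981112,  0.07281094, -0.53634899]), 'moment': array([-0.02372478, -0.01610632,  0.01244035]), 'grip_force': 0.0, 'opening': 1.0016671108492123} 8.0
top [[410.21348597   0.         282.74434787]
 [  0.         410.21348597 209.16298137]
 [  0.           0.           1.        ]] [[-0.13538364 -0.99078366 -0.00436015]
 [-0.96932413  0.13335992 -0.2064603 ]
 [ 0.20513896 -0.02372495 -0.97844526]] [  65.41847436  527.77593101 1092.22255078]
scene [[506.52797497   0.         282.09309263]
 [  0.         506.52797497 209.03611181]
 [  0.           0.           1.        ]] [[ 0.42214745  0.90650908 -0.00572827]
 [ 0.79060188 -0.37124831 -0.48695315]
 [-0.44355407  0.20103724 -0.87340931]] [-230.94286146 -395.72498246 1480.34290441]
```

View pics/top0.png

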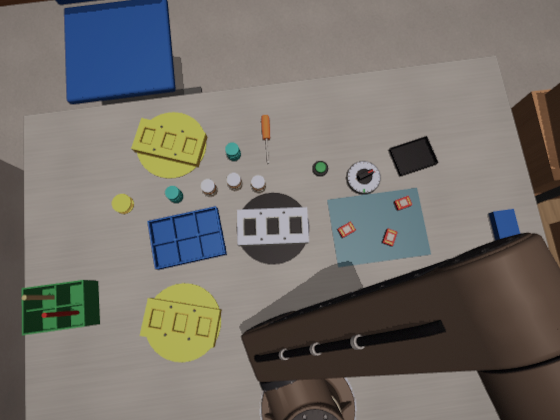

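View pics/scene0.png

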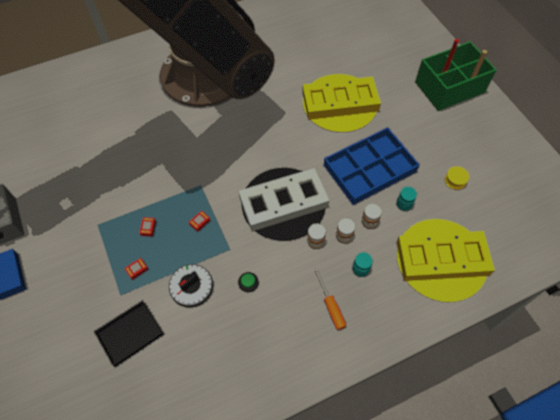

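The top view shows three red modules at about (347,229), (403,202) and (390,237), and three white-capped jars at (208,187), (234,181) and (258,183). The nest is at (272,226), the crate at (187,238), the gauge at (363,177) and the start button at (320,168). There are two turquoise look-alikes and two yellow nests to leave alone. The scene view agrees.

```bash
cat > h.py <<'E'
from cell import env
import cv2,numpy as np
def cam(n):
    return env.read_camera(n)
def ray(c,uv,z):
    uv=np.atleast_2d(np.asarray(uv,float)); K,R,t=c["K"],c["R"],c["t"]
    C=-R.T@t; d=(np.c_[uv,np.ones(len(uv))]@np.linalg.inv(K).T)@R
    return (C+d*((z-C[2])/d[:,2])[:,None])[:,:2]
def proj(c,X):
    x=np.atleast_2d(X)@c["R"].T+c["t"]; x=x@c["K"].T; return x[:,:2]/x[:,2:]
def hsv(c): return cv2.cvtColor(c["color"],cv2.COLOR_RGB2HSV)
def blobs(m,lo,hi=1e9,roi=None):
    n,l,s,ce=cv2.connectedComponentsWithStats(m.astype(np.uint8),connectivity=8)
    return [(ce[i],s[i,4],l==i) for i in range(1,n) if lo<=s[i,4]<=hi]
E
python3 - <<'E'
from h import *
T=cam("top");S=cam("scene")
for n,c in(("top",T),("scene",S)):
    print(n,"C",(-c["R"].T@c["t"]).round())
    H=hsv(c); h,s,v=H[...,0].astype(int),H[...,1],H[...,2]
    red=((h<9)|(h>172))&(s>140)&(v>90)
    for ce,a,_ in blobs(red,8): print(" red",ce.round(1),a,ray(c,ce,18).round(1))
    g=(h>50)&(h<75)&(s>110)&(v>60)
    for ce,a,_ in blobs(g,8): print(" green",ce.round(1),a,ray(c,ce,18).round(1))
    b=(h>105)&(h<125)&(s>150)
    for ce,a,m in blobs(b,300): print(" blue",ce.round(1),a,ray(c,ce,20).round(1))
    w=(s<40)&(v>190)
    for ce,a,_ in blobs(w,20): print(" white",ce.round(1),a,ray(c,ce,55).round(1),ray(c,ce,36).round(1))
def crop(c,x,y,w,h,k): return cv2.resize(c["color"][y:y+h,x:x+w,::-1],None,fx=k,fy=k,interpolation=cv2.INTER_NEAREST)
A=np.vstack([np.hstack([crop(T,230,195,90,60,4),crop(T,335,150,90,60,4)]),np.hstack([crop(S,235,160,90,60,4),crop(S,125,250,90,60,4)])])
cv2.imwrite("pics/m1.png",A)
E
```

```text
top C [ 296.   20. 1178.]
 red [370. 171.] 11 [[ 618.4 -277.9]]
 red [402.1 203.4] 53 [[ 509.5 -352.3]]
 red [345.1 231.5] 35 [[ 450.7 -175.4]]
 red [386.3 238.2] 39 [[ 415.8 -288.2]]
 red [ 44.  314.7] 22 [[335.3 682.4]]
 green [320.1 166.8] 89 [[ 651.1 -134.4]]
 green [ 59.5 306.3] 1359 [[352.1 639.5]]
 blue [118.   50.3] 10022 [[1116.3  436.9]]
 blue [186.4 237.5] 3474 [[494.8 275.1]]
 blue [503.9 223.7] 660 [[ 411.  -627.8]]
scene C [1067. -235. 1099.]
 red [456.5  40.3] 14 [[215.8 730.1]]
 red [198.8 221.3] 102 [[ 463.2 -182.6]]
 red [147.6 227.1] 84 [[ 425.8 -299.5]]
 red [136.  268.6] 105 [[ 517.3 -356.3]]
 red [182.5 282. ] 18 [[ 593.6 -270.3]]
 green [469.5  46. ] 44 [[252.2 751.3]]
 green [456.8  71.6] 530 [[321.6 658.3]]
 green [446.1  54.9] 8 [[253.  668.1]]
 green [247.5 279.8] 161 [[ 651.3 -135. ]]
 blue [370.4 165. ] 3864 [[498.2 272.3]]
 blue [  9.7 274.1] 879 [[ 408.8 -621.6]]
 blue [537.3 406.5] 1297 [[1145.2  284. ]]
```

View pics/m1.png

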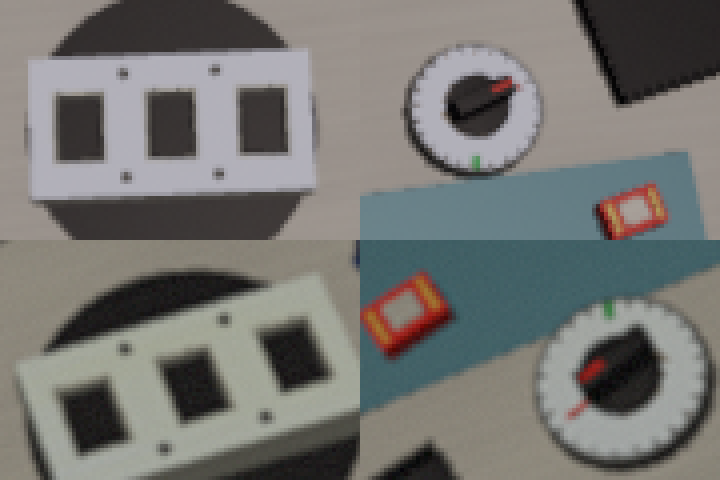

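```bash
cat >> h.py <<'E'
def up(c,k=4):
    im=cv2.resize(c["color"],None,fx=k,fy=k,interpolation=cv2.INTER_CUBIC); return im
def uv(p,k=4): return (np.asarray(p,float)+.5)/k-.5
def rect(c,m,z,k=4):
    "minAreaRect in world of the largest outer contour of an upsampled mask"
    cs,_=cv2.findContours(m.astype(np.uint8),cv2.RETR_EXTERNAL,cv2.CHAIN_APPROX_NONE)
    ct=max(cs,key=cv2.contourArea)[:,0,:]
    (x,y),(w,h),a=cv2.minAreaRect(ray(c,uv(ct,k),z).astype(np.float32))
    if w<h: w,h,a=h,w,a+90
    return np.round([x,y,w,h,(a+90)%180-90],1)   # angle of the long side, deg
def near(c,X,r,k=4):
    "mask of a disc of r mm round the world point X"
    p=proj(c,X)[0]; q=proj(c,np.array(X)+[0,r,0])[0]; m=np.zeros((420*k,560*k),np.uint8)
    cv2.circle(m,tuple(int(i) for i in (p+.5)*k),int(np.hypot(*(p-q))*k),1,-1); return m>0
E
cat > meas.py <<'E'
from h import *
import sys
mods=[(511,-354,18),(457,-179,18),(422,-294,18)]
def run(c):
    im=up(c); H=cv2.cvtColor(im,cv2.COLOR_RGB2HSV); h,s,v=[H[...,i].astype(int) for i in range(3)]
    r,g,b=[im[...,i].astype(int) for i in range(3)]
    for X in mods:
        N=near(c,X,38); m=N&(r>150)
        print(" mod",rect(c,m,18)) if m.sum()>50 else 0
    ne=ray(c,[272,226] if c is T else [284,198],36)[0]
    m=near(c,(*ne,36),125)&(s<45)&(v>(165 if c is T else 165))
    print(" nest",rect(c,m,36))
    cs,hi=cv2.findContours(m.astype(np.uint8),cv2.RETR_CCOMP,cv2.CHAIN_APPROX_NONE)
    for q,e in zip(cs,hi[0]):
        if e[3]>=0 and 300<cv2.contourArea(q)<6000:
            (x,y),wh,a=cv2.minAreaRect(ray(c,uv(q[:,0]),36).astype(np.float32)); print("   hole",round(x,1),round(y,1),np.round(wh,1),round(a,1))
    m=near(c,(496,273,35),135)&(h>100)&(h<128)&(s>130); print(" crate",rect(c,m,35))
    for px in ([208,187],[234,181],[258,183]) if c is T else ([372,213],[346,228],[317,234]):
        X=(*ray(c,px,55)[0],55); N=near(c,X,26); m=N&(s<60)&(v>150); print(" jar",rect(c,m,55),np.round(ray(c,uv(np.argwhere(m)[:,::-1].mean(0)),55)[0],1))
    gp=ray(c,[363,177] if c is T else [190,285],19)[0]
    N=near(c,(*gp,19),60); m=N&(s<60)&(v>150); print(" gauge",rect(c,m,19))
    m=N&(h>50)&(h<80)&(s>90); print("  zero",np.round(ray(c,uv(np.argwhere(m)[:,::-1].mean(0)),19)[0],1))
    m=N&((h<9)|(h>170))&(s>120); print("  red",rect(c,m,52))
    m=N&(v<110); N2=near(c,(*gp,52),28); print("  bar?",rect(c,m&N2,52))
    m=near(c,(651,-135,18),30)&(h>50)&(h<80)&(s>100); print(" start",rect(c,m,18))
T=cam("top");S=cam("scene")
for c in (T,S): print("TOP" if c is T else "SCENE"); run(c)
E
python3 meas.py
```

```text
TOP
 mod [ 512.  -355.8   42.4   28.6  -78.3]
 mod [ 457.2 -180.3   42.9   28.8  -66.3]
 mod [ 419.  -299.1   42.7   27.9  -28.9]
 nest [493.8  28.5 200.3  99.9  84.4]
   hole 499.4 92.8 [39.4 54.3] 83.8
   hole 493.3 28.3 [39.7 54.7] 84.0
   hole 486.8 -36.1 [40.  54.4] 84.1
 crate [493.4 271.8 200.6 140.3 -85.2]
 jar [630.  198.4  50.   39.3 -53.4] [631.  197.1]
 jar [639.1 119.5  50.7  39.   89.6] [639.2 121.5]
 jar [623.4  53.   50.3  40.1 -84.1] [623.6  52.2]
 gauge [ 604.9 -255.8   91.7   91.1   79.4]
  zero [ 563.1 -249.1]
  red [ 608.8 -268.7   15.7    7.2  -77.4]
  bar? [ 596.9 -251.4   49.8   44.6   79.5]
 start [ 651.  -134.6   33.1   31.   -29.5]
SCENE
 mod [ 513.5 -357.    40.5   26.4  -77.6]
 mod [ 458.6 -181.1   40.6   26.3  -67.9]
 mod [ 419.7 -299.9   40.5   26.5  -28.4]
 nest [493.6  28.1 195.3  94.8  84.4]
   hole 526.3 -7.5 [16.4 15.7] 16.5
   hole 532.9 56.9 [15.7 18. ] 64.2
   hole 487.4 -37.2 [45.7 61. ] 83.9
   hole 493.1 27.4 [44.8 61.2] 85.0
   hole 500.0 92.3 [45.2 63.4] 85.6
 crate [503.3 267.8 208.9 149.  -85.2]
 jar [630.5 196.5  37.   36.9  13.5] [630.8 196.7]
 jar [638.5 121.2  37.4  37.   14.2] [638.8 121.4]
 jar [622.6  52.6  36.8  35.9 -46. ] [623.   52.9]
 gauge [ 604.9 -256.8   89.8   89.5  -21. ]
  zero [ 566.  -248.7]
  red [ 608.7 -269.2   17.6    9.6  -65.3]
  bar? [ 616.2 -255.5   46.8   44.   -85.2]
 start [ 651.9 -134.9   35.    34.1  -23.5]
```

```bash
cat > plan.py <<'E'
from cell import env
import numpy as np,sys
# usage: plan.py x,y,z,yawdeg ...   -> tool-frame shift (before turning) and tool turn, chained from the present pose
s=env.state(); p=s["eef_pos"].copy(); y=np.degrees(s["tcp_rot"][2])
print("at",p.round(1),round(y,1),"F",s["ft_force"].round(1),"open",round(s["opening"],3),"t",round(s["t"],1))
for a in sys.argv[1:]:
    X=np.array([float(i) for i in a.split(",")]); d=X[:3]-p; c,n=np.cos(np.radians(y)),np.sin(np.radians(y))
    tx,ty,tz=c*d[0]+n*d[1], n*d[0]-c*d[1], -d[2]
    turn=-((X[3]-y+180)%360-180)
    print(a,"shift %.1f %.1f %.1f turn %.1f | rows>=%d + %d"%(tx,ty,tz,turn,np.ceil(np.linalg.norm(d)/49),np.ceil(abs(turn)/8.5)))
    p,y=X[:3],X[3]
E
python3 plan.py 512.7,-356.4,80,20.7 512.7,-356.4,80,102
```

```text
at [ 221.2 -584.5  222.4] 20.7 F [0.1 0.9 0.3] open 0.998 t 0.3
512.7,-356.4,80,20.7 shift 353.3 -110.1 142.4 turn 0.0 | rows>=9 + 1
512.7,-356.4,80,102 shift 0.0 0.0 -0.0 turn -81.3 | rows>=0 + 10
```

>>> carry_out --pt "36 -11 14.5 0 0" --pt "36 -11 14.5 0 0" --pt "36 -11 14.5 0 0" --pt "36 -11 14.5 0 0" --pt "36 -11 14.5 0 0" --pt "36 -11 14.5 0 0" --pt "36 -11 14.5 0 0" --pt "36 -11 14.5 0 0" --pt "36 -11 14.5 0 0" --pt "29 -11 12 0 0"

```text
t: 1.3
eef_pos: [513.9, -355.4, 79.3]
tcp_rot: [-3.141, 0.0, 0.362]
ft_force: [0.4, -0.4, 0.4]
opening: 1.002
grip_force: 0.0
```

>>> carry_out --pt "0 0 0 -8.1 0" --pt "0 0 0 -8.1 0" --pt "0 0 0 -8.1 0" --pt "0 0 0 -8.1 0" --pt "0 0 0 -8.1 0" --pt "0 0 0 -8.1 0" --pt "0 0 0 -8.1 0" --pt "0 0 0 -8.1 0" --pt "0 0 0 -8.1 0" --pt "0 0 0 -8.4 0" --pt "0 0 0 0 0"

```text
t: 2.4
eef_pos: [512.5, -356.8, 80.1]
tcp_rot: [-3.142, 0.0, 1.783]
ft_force: [0.0, -0.3, -1.0]
opening: 1.001
grip_force: 0.0
```

```bash
python3 plan.py 512.7,-356.4,18,102 512.7,-356.4,90,102 487.1,-36.7,90,102 487.1,-36.7,90,174.4
```

```text
at [ 512.5 -356.8   80.1] 102.2 F [ 0.  -0.3 -1. ] open 1.001 t 2.4
512.7,-356.4,18,102 shift 0.3 0.3 62.1 turn 0.2 | rows>=2 + 1
512.7,-356.4,90,102 shift 0.0 0.0 -72.0 turn -0.0 | rows>=2 + 0
487.1,-36.7,90,102 shift 318.0 41.4 -0.0 turn -0.0 | rows>=7 + 0
487.1,-36.7,90,174.4 shift 0.0 0.0 -0.0 turn -72.4 | rows>=0 + 9
```

>>> carry_out --pt "0.3 0.3 31 0 0" --pt "0 0 21 0 0.2" --pt "0 0 10 0 0.4" --pt "0 0 0 0 0.6" --pt "0 0 0 0 0.8" --pt "0 0 0 0 0.8" --pt "0 0 0 0 0.8" --pt "0 0 0 0 0.8" --pt "0 0 -10 0 0.8" --pt "0 0 -30 0 0.8" --pt "0 0 -32 0 0.8" --pt "0 0 0 0 0.8"

```text
t: 3.6
eef_pos: [514.1, -357.6, 94.9]
tcp_rot: [3.137, 0.006, 1.781]
ft_force: [1.2, -0.8, -0.1]
opening: 0.206
grip_force: 0.0
```

>>> carry_out --pt "20 2 0 0 0.8" --pt "40 5.2 0 0 0.8" --pt "40 5.2 0 0 0.8" --pt "40 5.2 0 0 0.8" --pt "40 5.2 0 0 0.8" --pt "40 5.2 0 0 0.8" --pt "40 5.2 0 0 0.8" --pt "38 5.2 0 0 0.8" --pt "20 3 0 0 0.8" --pt "0 0 0 0 0.8"

```text
t: 4.6
eef_pos: [486.5, -34.6, 90.3]
tcp_rot: [-3.141, -0.0, 1.784]
ft_force: [-0.0, -1.0, 1.2]
opening: 0.199
grip_force: 0.0
```

>>> carry_out --pt "0 0 0 -8 0.8" --pt "0 0 0 -8 0.8" --pt "0 0 0 -8 0.8" --pt "0 0 0 -8 0.8" --pt "0 0 0 -8 0.8" --pt "0 0 0 -8 0.8" --pt "0 0 0 -8 0.8" --pt "0 0 0 -8 0.8" --pt "0 0 0 -8.3 0.8" --pt "0 0 0 0 0.8" --pt "0 0 0 0 0.8"

```text
t: 5.7
eef_pos: [487.0, -37.4, 90.1]
tcp_rot: [-3.141, 0.0, 3.038]
ft_force: [0.6, 0.6, 0.5]
opening: 0.199
grip_force: 0.0
```

```bash
python3 plan.py 487.1,-36.7,60,174.4 487.1,-36.7,47,174.4; python3 - <<'E'
from h import *
c=cam("scene"); cv2.imwrite("pics/a1.png",cv2.resize(c["color"][130:290,100:340,::-1],None,fx=3,fy=3))
E
```

```text
at [487.  -37.4  90.1] 174.0 F [0.6 0.6 0.5] open 0.199 t 5.7
487.1,-36.7,60,174.4 shift -0.0 0.7 30.1 turn -0.4 | rows>=1 + 1
487.1,-36.7,47,174.4 shift 0.0 0.0 13.0 turn -0.0 | rows>=1 + 0
```

View pics/a1.png

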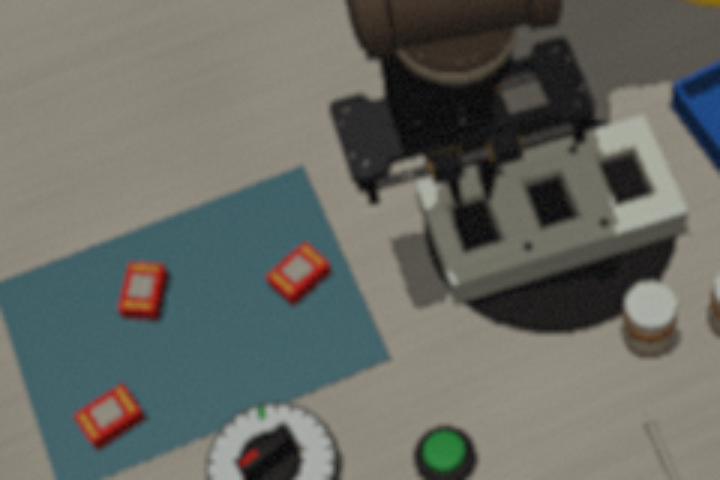

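The grasp came up empty: module A is still on the mat at about (108,415) in the crop, and the gripper is shut on nothing. I'll re-measure and go slower.

```bash
python3 meas.py | grep -E "TOP|SCE|mod|jar"; python3 plan.py 513,-356.5,90,174.4 513,-356.5,90,102
```

```text
TOP
 mod [ 512.1 -355.9   43.5   29.6  -78.5]
 mod [ 458.7 -183.8   35.9   29.6  -66.9]
 mod [ 418.9 -299.4   43.6   28.7  -29. ]
 jar [630.  198.1  50.2  39.8 -55.2] [630.7 197. ]
 jar [638.8 120.8  50.6  39.4 -78.5] [638.9 121.1]
 jar [622.9  52.7  50.6  40.9 -89.9] [623.2  52.4]
SCENE
 mod [ 513.5 -356.7   41.3   27.4  -77.3]
 mod [ 458.7 -181.2   41.3   27.4  -67.9]
 mod [ 419.9 -300.    41.2   27.4  -28. ]
 jar [630.  196.9  38.6  37.9  13.5] [630.4 196.9]
 jar [638.9 121.8  38.8  38.4  64.9] [638.6 121.6]
 jar [623.2  53.1  38.7  35.4  64.9] [623.   53.1]
at [486.9 -37.   90.1] 174.2 F [-0.2 -0.3 -0.3] open 0.2 t 5.8
513,-356.5,90,174.4 shift -58.4 -315.2 0.1 turn -0.2 | rows>=7 + 1
513,-356.5,90,102 shift 0.0 0.0 -0.0 turn 72.4 | rows>=0 + 9
```

```bash
python3 plan.py 458.4,-181,80,174.2 458.4,-181,80,112.5
```

```text
at [486.9 -37.   90.1] 174.2 F [-0.2 -0.3 -0.3] open 0.2 t 5.8
458.4,-181,80,174.2 shift 13.7 -146.2 10.1 turn -0.0 | rows>=4 + 1
458.4,-181,80,112.5 shift 0.0 0.0 -0.0 turn 61.7 | rows>=0 + 8
```

>>> carry_out --pt "3.5 -36.5 2.5 0 0" --pt "3.5 -36.5 2.5 0 0" --pt "3.5 -36.6 2.5 0 0" --pt "3.2 -36.6 2.6 0 0" --pt "0 0 0 7.7 0" --pt "0 0 0 7.7 0" --pt "0 0 0 7.7 0" --pt "0 0 0 7.7 0" --pt "0 0 0 7.7 0" --pt "0 0 0 7.7 0" --pt "0 0 0 7.7 0" --pt "0 0 0 7.8 0"

```text
t: 7.05
eef_pos: [458.8, -180.9, 80.0]
tcp_rot: [-3.142, 0.0, 1.958]
ft_force: [-0.4, 0.9, 0.2]
opening: 1.001
grip_force: 0.0
```

>>> carry_out --pt "0 0 30 0 0" --pt "0 0 22 0 0" --pt "0 0 10 0 0" --pt "0 0 0 0 0" --pt "0 0 0 0 0"

```text
t: 7.55
eef_pos: [459.0, -181.0, 18.5]
tcp_rot: [3.142, 0.0, 1.965]
ft_force: [-0.4, 0.3, 0.0]
opening: 1.003
grip_force: 0.0
```

```bash
python3 plan.py 458.4,-181,18,112.5; python3 - <<'E'
from h import *
c=cam("scene"); cv2.imwrite("pics/a2.png",cv2.resize(c["color"][170:260,120:270,::-1],None,fx=5,fy=5))
E
```

```text
at [ 459.  -181.    18.5] 112.6 F [-0.4  0.3  0. ] open 1.003 t 7.5
458.4,-181,18,112.5 shift 0.2 -0.6 0.5 turn 0.1 | rows>=1 + 1
```

View pics/a2.png

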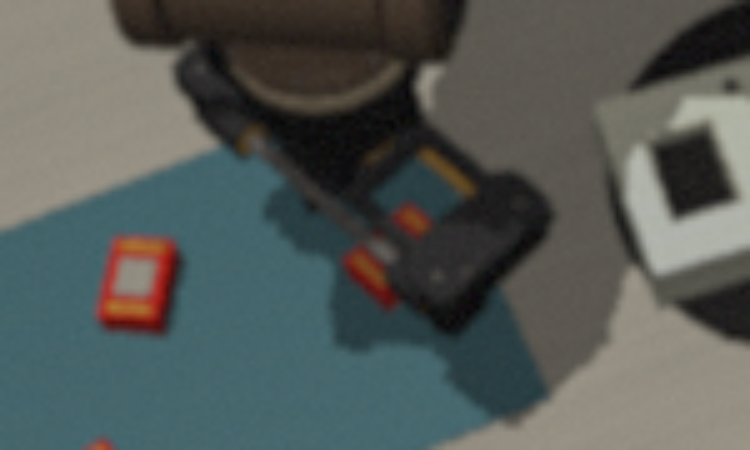

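The gripper straddles module B at about (390,260) in the crop, with its fingers along the long sides. Now I'll close and wait.

>>> carry_out --pt "0 -0.5 1.5 0 0.3" --pt "0 0 0 0 0.6" --pt "0 0 0 0 0.85" --pt "0 0 0 0 0.85" --pt "0 0 0 0 0.85" --pt "0 0 0 0 0.85" --pt "0 0 0 0 0.85" --pt "0 0 0 0 0.85"

```text
t: 8.4
eef_pos: [458.3, -181.0, 16.5]
tcp_rot: [-3.142, 0.0, 1.966]
ft_force: [0.4, 0.3, -0.1]
opening: 0.383
grip_force: 0.0
```

>>> carry_out --pt "0 0 0 0 0.85" --pt "0 0 0 0 0.85" --pt "0 0 0 0 0.85" --pt "0 0 0 0 0.85" --pt "0 0 0 0 0.85"

```text
t: 8.9
eef_pos: [458.4, -181.1, 16.5]
tcp_rot: [-3.142, 0.0, 1.966]
ft_force: [0.6, -0.5, -0.2]
opening: 0.312
grip_force: 30.0
```

>>> carry_out --pt "0 0 -20 0 0.85" --pt "0 0 -40 0 0.85" --pt "0 0 -13 0 0.85" --pt "0 0 0 0 0.85"

```text
t: 9.3
eef_pos: [459.1, -181.4, 91.2]
tcp_rot: [3.139, 0.003, 1.966]
ft_force: [-0.6, -0.1, -0.6]
opening: 0.312
grip_force: 30.0
```

```bash
python3 plan.py 487.1,-36.7,90,112.6  487.1,-36.7,90,174.4
```

```text
at [ 459.1 -181.4   91.2] 112.6 F [-0.6 -0.1 -0.6] open 0.312 t 9.3
487.1,-36.7,90,112.6 shift 122.8 81.6 1.2 turn 0.0 | rows>=4 + 1
487.1,-36.7,90,174.4 shift 0.0 0.0 -0.0 turn -61.8 | rows>=0 + 8
```

>>> carry_out --pt "31 20.5 0 0 0.85" --pt "31 20.5 0 0 0.85" --pt "31 20.5 0 0 0.85" --pt "30 20 0 0 0.85" --pt "0 0 0 -7.7 0.85" --pt "0 0 0 -7.7 0.85" --pt "0 0 0 -7.7 0.85" --pt "0 0 0 -7.7 0.85" --pt "0 0 0 -7.7 0.85" --pt "0 0 0 -7.7 0.85" --pt "0 0 0 -7.7 0.85" --pt "0 0 0 -7.9 0.85"

```text
t: 10.5
eef_pos: [485.8, -36.1, 88.3]
tcp_rot: [3.141, -0.002, 3.05]
ft_force: [0.5, -0.0, -0.4]
opening: 0.315
grip_force: 30.0
```

>>> carry_out --pt "0 0 0 0 0.85" --pt "0 0 0 0 0.85" --pt "0 0 0 0 0.85"

```text
t: 10.8
eef_pos: [486.1, -36.1, 89.1]
tcp_rot: [3.142, -0.001, 3.041]
ft_force: [0.1, -0.5, -1.3]
opening: 0.317
grip_force: 30.0
```

```bash
python3 plan.py 487.1,-36.7,58,174.4; python3 meas.py | grep -A6 -E "nest"
```

```text
at [486.1 -36.1  89.1] 174.2 F [ 0.1 -0.5 -1.3] open 0.317 t 10.8
487.1,-36.7,58,174.4 shift -1.1 -0.5 31.1 turn -0.2 | rows>=1 + 1
 nest [502.7 102.   98.4  62.  -10.5]
 crate [513.9 273.4 200.5  99.4 -85.4]
 jar [630.  198.1  50.2  39.8 -55.2] [630.7 197. ]
 jar [638.8 120.8  50.6  39.4 -78.5] [638.9 121.1]
 jar [622.9  52.7  50.6  40.9 -89.9] [623.2  52.3]
 gauge [ 608.8 -254.5  119.4  112.5  -89. ]
  zero [ 563.1 -249.2]
--
 nest [499.9  98.2  96.6  57.2  -5.8]
 crate [502.9 267.7 208.9 150.6 -85.3]
 jar [630.  196.6  39.   38.3  12.8] [630.5 196.9]
 jar [638.1 121.5  38.8  38.6  17.1] [638.5 121.7]
 jar [623.2  53.1  38.7  35.4  64.9] [623.   53.2]
 gauge [ 604.9 -256.4   91.    90.2   64.9]
  zero [ 564.5 -249.1]
```

>>> carry_out --pt "-1.1 -0.5 15 -0.2 0.85" --pt "0 0 15 0 0.85" --pt "0 0 4 0 0.85" --pt "0 0 2 0 0.85" --pt "0 0 0 0 0.85"

```text
t: 11.4
eef_pos: [487.4, -36.8, 53.7]
tcp_rot: [-3.141, 0.0, 3.047]
ft_force: [0.3, -0.2, 0.7]
opening: 0.312
grip_force: 30.0
```

>>> carry_out --pt "0 0 2 0 0.85" --pt "0 0 2 0 0.85" --pt "0 0 1 0 0.85" --pt "0 0 0 0 0.85" --pt "0 0 0 0 0.85"

```text
t: 11.9
eef_pos: [487.3, -36.8, 48.6]
tcp_rot: [-3.141, 0.0, 3.048]
ft_force: [-0.1, -0.0, -0.4]
opening: 0.316
grip_force: 30.0
```

```bash
python3 plan.py
```

```text
at [487.3 -36.8  48.6] 174.6 F [-0.1 -0.  -0.4] open 0.316 t 11.9
```

>>> carry_out --pt "0 0 1 0 0.85" --pt "0 0 1 0 0.85" --pt "0 0 0.5 0 0.85" --pt "0 0 0 0 0.7" --pt "0 0 0 0 0.5" --pt "0 0 0 0 0.5" --pt "0 0 0 0 0.5" --pt "0 0 0 0 0.5" --pt "0 0 -15 0 0.5" --pt "0 0 -15 0 1" --pt "0 0 0 0 1" --pt "0 0 0 0 1"

```text
t: 13.1
eef_pos: [487.3, -36.8, 75.9]
tcp_rot: [-3.141, 0.001, 3.048]
ft_force: [-1.1, 0.2, -0.1]
opening: 0.306
grip_force: 0.0
```

>>> carry_out --pt "0 0 0 0 1" --pt "0 0 0 0 1" --pt "0 0 0 0 1" --pt "0 0 0 0 1" --pt "0 0 0 0 1" --pt "0 0 0 0 1"

```text
t: 13.7
eef_pos: [487.3, -36.8, 76.0]
tcp_rot: [-3.142, -0.0, 3.048]
ft_force: [-0.5, 0.3, -0.0]
opening: 0.005
grip_force: 0.0
```

```bash
python3 plan.py 487.1,-36.7,58,174.4; python3 - <<'E'
from h import *
c=cam("scene"); cv2.imwrite("pics/a3.png",cv2.resize(c["color"][140:240,220:345,::-1],None,fx=5,fy=5))
E
```

```text
at [487.3 -36.8  76. ] 174.6 F [-0.5  0.3 -0. ] open 0.005 t 13.7
487.1,-36.7,58,174.4 shift 0.2 0.1 18.0 turn 0.2 | rows>=1 + 1
```

View pics/a3.png

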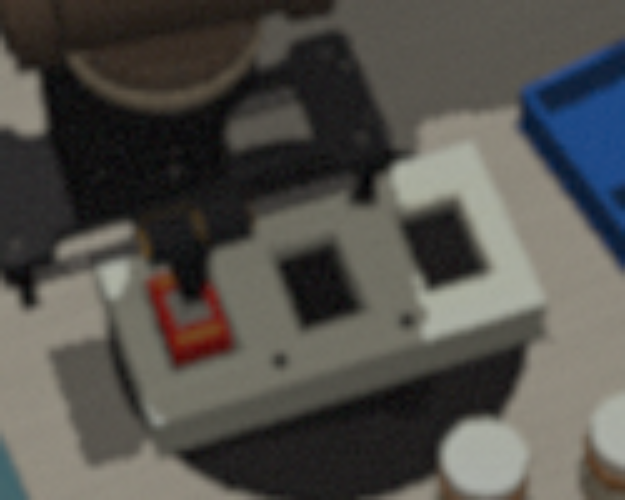

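Module B sits in recess 0, at about (190,320) in the crop, with the closed fingers above it. Next I'll press: module top is at 47 now and 36 when home, so the TCP goes from 55 to 44.

>>> carry_out --pt "0 0 15 0 1" --pt "0 0 5 0 1" --pt "0 0 2 0 1" --pt "0 0 2 0 1" --pt "0 0 2 0 1" --pt "0 0 2 0 1" --pt "0 0 1 0 1" --pt "0 0 0 0 1"

```text
t: 14.55
eef_pos: [487.1, -36.7, 47.3]
tcp_rot: [-3.142, -0.0, 3.048]
ft_force: [-1.3, 0.7, 1.7]
opening: 0.001
grip_force: 0.9
```

>>> carry_out --pt "0 0 1 0 1" --pt "0 0 1 0 1" --pt "0 0 0.5 0 1" --pt "0 0 0.5 0 1" --pt "0 0 0 0 1"

```text
t: 15.05
eef_pos: [487.1, -36.7, 44.3]
tcp_rot: [-3.142, -0.0, 3.048]
ft_force: [-2.5, 0.8, 5.6]
opening: 0.004
grip_force: 2.7
```

>>> carry_out --pt "0 0 0.5 0 1" --pt "0 0 0.5 0 1" --pt "0 0 0.5 0 1" --pt "0 0 0 0 1" --pt "0 0 0 0 1"

```text
t: 15.55
eef_pos: [487.3, -36.8, 44.2]
tcp_rot: [-3.141, 0.001, 3.048]
ft_force: [-7.7, 0.5, 29.3]
opening: 0.004
grip_force: 14.3
```

>>> carry_out --pt "0 0 -10 0 1" --pt "0 0 -30 0 0.5" --pt "0 0 0 0 0" --pt "0 0 0 0 0"

```text
t: 15.95
eef_pos: [487.7, -36.8, 82.9]
tcp_rot: [-3.141, 0.002, 3.048]
ft_force: [-0.4, -0.7, -0.2]
opening: 0.203
grip_force: 0.0
```

```bash
python3 meas.py | grep -E "TOP|SCE|mod|jar";python3 plan.py 419.5,-299.7,80,174.6 419.5,-299.7,80,151.4
```

```text
TOP
 mod [ 512.1 -355.9   43.5   29.6  -78.5]
 mod [ 418.9 -299.4   43.6   28.7  -28.9]
 jar [630.  198.1  50.2  39.8 -55.2] [630.7 197. ]
 jar [639.  119.5  50.7  39.3 -89.8] [638.9 121.1]
 jar [622.9  52.7  50.6  40.9 -89.9] [623.2  52.3]
SCENE
 mod [ 513.4 -356.8   41.3   27.4  -77.8]
 mod [ 419.9 -300.    41.1   27.5  -27.9]
 jar [630.3 196.5  38.7  38.3  20.8] [630.5 196.9]
 jar [638.9 121.8  38.9  38.4  64.9] [638.6 121.6]
 jar [623.5  53.1  38.1  36.1  63.6] [623.   53.2]
at [487.1 -36.7  82. ] 174.6 F [-0.2  0.1 -0.2] open 0.285 t 16.1
419.5,-299.7,80,174.6 shift 42.7 -268.1 2.0 turn 0.0 | rows>=6 + 1
419.5,-299.7,80,151.4 shift 0.0 0.0 -0.0 turn 23.2 | rows>=0 + 3
```

>>> carry_out --pt "6.1 -38.3 0.3 0 0" --pt "6.1 -38.3 0.3 0 0" --pt "6.1 -38.3 0.3 0 0" --pt "6.1 -38.3 0.3 0 0" --pt "6.1 -38.3 0.3 0 0" --pt "6.1 -38.3 0.3 0 0" --pt "6.1 -38.3 0.3 0 0" --pt "0 0 0 7.7 0" --pt "0 0 0 7.7 0" --pt "0 0 0 7.8 0" --pt "0 0 0 0 0" --pt "0 0 0 0 0"

```text
t: 17.25
eef_pos: [419.5, -299.5, 79.8]
tcp_rot: [3.141, -0.001, 2.647]
ft_force: [1.0, 0.5, 0.2]
opening: 1.002
grip_force: 0.0
```

```bash
python3 plan.py 419.5,-299.7,16.5,151.4
```

```text
at [ 419.5 -299.5   79.8] 151.7 F [1.  0.5 0.2] open 1.002 t 17.2
419.5,-299.7,16.5,151.4 shift -0.0 -0.2 63.3 turn 0.3 | rows>=2 + 1
```

>>> carry_out --pt "0 -0.2 30 0.3 0" --pt "0 0 23 0 0" --pt "0 0 10.3 0 0.1" --pt "0 0 0 0 0.3" --pt "0 0 0 0 0.6" --pt "0 0 0 0 0.85" --pt "0 0 0 0 0.85" --pt "0 0 0 0 0.85" --pt "0 0 0 0 0.85" --pt "0 0 0 0 0.85" --pt "0 0 0 0 0.85" --pt "0 0 0 0 0.85"

```text
t: 18.45
eef_pos: [419.6, -299.9, 17.2]
tcp_rot: [-3.142, 0.0, 2.638]
ft_force: [-0.2, -1.0, 2.2]
opening: 0.308
grip_force: 30.0
```

>>> carry_out --pt "0 0 0 0 0.85" --pt "0 0 0 0 0.85" --pt "0 0 0 0 0.85"

```text
t: 18.75
eef_pos: [419.6, -299.9, 17.2]
tcp_rot: [-3.142, 0.0, 2.638]
ft_force: [-1.1, 1.0, 3.0]
opening: 0.312
grip_force: 30.0
```

>>> carry_out --pt "0 0 -20 0 0.85" --pt "0 0 -40 0 0.85" --pt "0 0 -13 0 0.85" --pt "0 0 0 0 0.85"

```text
t: 19.15
eef_pos: [420.2, -300.4, 91.7]
tcp_rot: [-3.141, 0.003, 2.638]
ft_force: [0.4, 0.4, -0.5]
opening: 0.313
grip_force: 30.0
```

```bash
python3 plan.py 493.4,28.1,90,151.4 493.4,28.1,90,174.5
```

```text
at [ 420.2 -300.4   91.7] 151.1 F [ 0.4  0.4 -0.5] open 0.313 t 19.1
493.4,28.1,90,151.4 shift 94.5 323.0 1.7 turn -0.3 | rows>=7 + 1
493.4,28.1,90,174.5 shift 0.0 0.0 -0.0 turn -23.1 | rows>=0 + 3
```

>>> carry_out --pt "11.8 40.4 0 0 0.85" --pt "11.8 40.4 0 0 0.85" --pt "11.8 40.4 0 0 0.85" --pt "11.8 40.4 0 0 0.85" --pt "11.8 40.4 0 0 0.85" --pt "11.8 40.4 0 0 0.85" --pt "11.8 40.4 0 0 0.85" --pt "11.8 40.4 0 0 0.85" --pt "0 0 0 -7.7 0.85" --pt "0 0 0 -7.7 0.85" --pt "0 0 0 -8 0.85" --pt "0 0 0 0 0.85"

```text
t: 20.35
eef_pos: [492.5, 28.9, 88.9]
tcp_rot: [-3.141, -0.002, 3.049]
ft_force: [0.1, -0.2, -0.8]
opening: 0.31
grip_force: 30.0
```

>>> carry_out --pt "0 0 0 0 0.85" --pt "0 0 0 0 0.85"

```text
t: 20.55
eef_pos: [492.8, 28.6, 89.6]
tcp_rot: [-3.141, -0.001, 3.043]
ft_force: [0.5, 0.6, -0.6]
opening: 0.311
grip_force: 30.0
```

```bash
python3 plan.py 493.4,28.1,48.5,174.5
```

```text
at [492.8  28.6  89.6] 174.3 F [ 0.5  0.6 -0.6] open 0.311 t 20.6
493.4,28.1,48.5,174.5 shift -0.6 -0.5 41.1 turn -0.2 | rows>=1 + 1
```

>>> carry_out --pt "-0.6 -0.4 18 -0.2 0.85" --pt "0 0 12 0 0.85" --pt "0 0 5 0 0.85" --pt "0 0 2 0 0.85" --pt "0 0 2 0 0.85" --pt "0 0 2 0 0.85" --pt "0 0 0 0 0.85" --pt "0 0 0 0 0.85"

```text
t: 21.35
eef_pos: [493.6, 28.3, 49.3]
tcp_rot: [-3.142, 0.0, 3.05]
ft_force: [-0.2, 0.6, -1.0]
opening: 0.313
grip_force: 30.0
```

>>> carry_out --pt "0 0 1 0 0.85" --pt "0 0 1 0 0.85" --pt "0 0 0.5 0 0.85" --pt "0 0 0 0 0.7" --pt "0 0 0 0 0.5" --pt "0 0 0 0 0.5" --pt "0 0 0 0 0.5" --pt "0 0 0 0 0.5" --pt "0 0 -15 0 0.5" --pt "0 0 -15 0 1" --pt "0 0 0 0 1" --pt "0 0 0 0 1"

```text
t: 22.55
eef_pos: [493.6, 28.3, 76.5]
tcp_rot: [-3.142, 0.001, 3.05]
ft_force: [0.3, -0.9, -0.1]
opening: 0.308
grip_force: 0.0
```

>>> carry_out --pt "0 0 0 0 1" --pt "0 0 0 0 1" --pt "0 0 0 0 1" --pt "0 0 0 0 1" --pt "0 0 15 0 1" --pt "0 0 5 0 1" --pt "0 0 2 0 1" --pt "0 0 2 0 1" --pt "0 0 2 0 1" --pt "0 0 2 0 1" --pt "0 0 1 0 1"

```text
t: 23.65
eef_pos: [493.2, 28.3, 47.9]
tcp_rot: [-3.141, -0.001, 3.05]
ft_force: [-3.3, -0.5, 4.6]
opening: -0.0
grip_force: 2.6
```

>>> carry_out --pt "0 0 1 0 1" --pt "0 0 1 0 1" --pt "0 0 0.5 0 1" --pt "0 0 0.5 0 1" --pt "0 0 0 0 1"

```text
t: 24.15
eef_pos: [493.2, 28.3, 44.9]
tcp_rot: [-3.141, -0.001, 3.05]
ft_force: [-3.2, 0.1, 5.4]
opening: 0.008
grip_force: 2.5
```

>>> carry_out --pt "0 0 0.6 0 1" --pt "0 0 0.5 0 1" --pt "0 0 0.5 0 1" --pt "0 0 0 0 1" --pt "0 0 0 0 1"

```text
t: 24.65
eef_pos: [493.3, 28.3, 44.2]
tcp_rot: [-3.141, 0.0, 3.05]
ft_force: [-6.4, 0.3, 20.3]
opening: 0.006
grip_force: 10.2
```

Module C is home too. Now module A.

>>> carry_out --pt "0 0 -10 0 1" --pt "0 0 -30 0 0.5" --pt "0 0 0 0 0" --pt "0 0 0 0 0"

```text
t: 25.05
eef_pos: [494.0, 28.3, 83.5]
tcp_rot: [-3.142, 0.002, 3.05]
ft_force: [-0.6, -0.7, -1.0]
opening: 0.2
grip_force: 0.0
```

```bash
python3 meas.py | grep -E "TOP|SCE|mod|jar";python3 plan.py 512.8,-356.4,80,174.6 512.8,-356.4,80,102
```

```text
TOP
 mod [ 512.2 -356.    42.8   29.4  -78.2]
at [493.4  28.3  82.6] 174.7 F [ 0.  -0.9 -0.4] open 0.281 t 25.1
512.8,-356.4,80,174.6 shift -54.7 -381.3 2.6 turn 0.1 | rows>=8 + 1
512.8,-356.4,80,102 shift 0.0 0.0 -0.0 turn 72.6 | rows>=0 + 9Traceback (most recent call last):
  File "meas.py", line 27, in <module>
    for c in (T,S): print("TOP" if c is T else "SCENE"); run(c)
                                                         ~~~^^^
  File "meas.py", line 12, in run
    print(" nest",rect(c,m,36))
                  ~~~~^^^^^^^^
  File "h.py", line 21, in rect
    ct=max(cs,key=cv2.contourArea)[:,0,:]
       ~~~^^^^^^^^^^^^^^^^^^^^^^^^
ValueError: max() iterable argument is empty
```

>>> carry_out --pt "-5.5 -38.1 0 0 0" --pt "-5.5 -38.1 0 0 0" --pt "-5.5 -38.1 0 0 0" --pt "-5.5 -38.1 0 0 0" --pt "-5.5 -38.1 0 0 0" --pt "-5.5 -38.1 0 0 0" --pt "-5.5 -38.1 0 0 0" --pt "-5.5 -38.1 0 0 0" --pt "-5.5 -38.1 0 0 0" --pt "-5.2 -38.4 2 0 0"

```text
t: 26.15
eef_pos: [512.7, -357.9, 80.0]
tcp_rot: [3.141, -0.001, 3.049]
ft_force: [0.9, 0.7, 0.5]
opening: 0.998
grip_force: 0.0
```

>>> carry_out --pt "0 0 0 8.1 0" --pt "0 0 0 8.1 0" --pt "0 0 0 8.1 0" --pt "0 0 0 8.1 0" --pt "0 0 0 8.1 0" --pt "0 0 0 8.1 0" --pt "0 0 0 8.1 0" --pt "0 0 0 8.1 0" --pt "0 0 0 7.9 0" --pt "0 0 0 0 0" --pt "0 0 0 0 0"

```text
t: 27.25
eef_pos: [512.8, -356.3, 80.3]
tcp_rot: [-3.141, -0.001, 1.785]
ft_force: [0.9, 0.7, 0.2]
opening: 0.998
grip_force: 0.0
```

```bash
sed -i 's/    ct=max/    if not cs: return None\n    ct=max/' h.py; python3 plan.py 512.8,-356.4,17,102
```

```text
at [ 512.8 -356.3   80.3] 102.3 F [0.9 0.7 0.2] open 0.998 t 27.2
512.8,-356.4,17,102 shift -0.1 -0.0 63.3 turn 0.3 | rows>=2 + 1
```

>>> carry_out --pt "0 0 30 0.3 0" --pt "0 0 23 0 0" --pt "0 0 10.3 0 0.1" --pt "0 0 0 0 0.3" --pt "0 0 0 0 0.6" --pt "0 0 0 0 0.85" --pt "0 0 0 0 0.85" --pt "0 0 0 0 0.85" --pt "0 0 0 0 0.85" --pt "0 0 0 0 0.85" --pt "0 0 0 0 0.85" --pt "0 0 0 0 0.85"

```text
t: 28.45
eef_pos: [513.0, -356.4, 17.8]
tcp_rot: [3.142, 0.0, 1.776]
ft_force: [-1.0, 0.8, 2.2]
opening: 0.308
grip_force: 30.0
```

>>> carry_out --pt "0 0 0 0 0.85" --pt "0 0 0 0 0.85" --pt "0 0 0 0 0.85"

```text
t: 28.75
eef_pos: [513.0, -356.4, 17.9]
tcp_rot: [3.142, 0.0, 1.776]
ft_force: [-0.2, 0.2, 2.0]
opening: 0.312
grip_force: 30.0
```

>>> carry_out --pt "0 0 -20 0 0.85" --pt "0 0 -40 0 0.85" --pt "0 0 -13 0 0.85" --pt "0 0 0 0 0.85"

```text
t: 29.15
eef_pos: [513.6, -356.9, 92.4]
tcp_rot: [3.14, 0.003, 1.776]
ft_force: [-0.3, 0.5, -1.2]
opening: 0.31
grip_force: 30.0
```

```bash
python3 plan.py 499.7,92.7,90,102.2 499.7,92.7,90,174.5
```

```text
at [ 513.6 -356.9   92.4] 101.7 F [-0.3  0.5 -1.2] open 0.31 t 29.1
499.7,92.7,90,102.2 shift 443.1 77.8 2.4 turn -0.5 | rows>=10 + 1
499.7,92.7,90,174.5 shift 0.0 0.0 -0.0 turn -72.3 | rows>=0 + 9
```

>>> carry_out --pt "40.3 7.1 0 0 0.85" --pt "40.3 7.1 0 0 0.85" --pt "40.3 7.1 0 0 0.85" --pt "40.3 7.1 0 0 0.85" --pt "40.3 7.1 0 0 0.85" --pt "40.3 7.1 0 0 0.85" --pt "40.3 7.1 0 0 0.85" --pt "40.3 7.1 0 0 0.85" --pt "40.3 7.1 0 0 0.85" --pt "40.3 7.1 0 0 0.85" --pt "40.1 6.8 0 0 0.85" --pt "0 0 0 0 0.85"

```text
t: 30.35
eef_pos: [497.9, 96.9, 89.3]
tcp_rot: [-3.14, -0.001, 1.78]
ft_force: [-0.9, -1.4, -1.5]
opening: 0.313
grip_force: 30.0
```

>>> carry_out --pt "0 0 0 -8.1 0.85" --pt "0 0 0 -8.1 0.85" --pt "0 0 0 -8.1 0.85" --pt "0 0 0 -8.1 0.85" --pt "0 0 0 -8.1 0.85" --pt "0 0 0 -8.1 0.85" --pt "0 0 0 -8.1 0.85" --pt "0 0 0 -8.1 0.85" --pt "0 0 0 -8 0.85" --pt "0 0 0 0 0.85" --pt "0 0 0 0 0.85" --pt "0 0 0 0 0.85"

```text
t: 31.55
eef_pos: [499.0, 93.0, 90.3]
tcp_rot: [-3.141, -0.001, 3.043]
ft_force: [-0.6, -0.4, -0.8]
opening: 0.308
grip_force: 30.0
```

```bash
python3 plan.py 499.7,92.7,50,174.5
```

```text
at [499.   93.   90.3] 174.3 F [-0.6 -0.4 -0.8] open 0.308 t 31.6
499.7,92.7,50,174.5 shift -0.8 -0.2 40.3 turn -0.2 | rows>=1 + 1
```

>>> carry_out --pt "-0.6 -0.2 18 -0.2 0.85" --pt "0 0 12 0 0.85" --pt "0 0 5 0 0.85" --pt "0 0 2 0 0.85" --pt "0 0 2 0 0.85" --pt "0 0 2 0 0.85" --pt "0 0 0 0 0.85" --pt "0 0 0 0 0.85"

```text
t: 32.35
eef_pos: [499.8, 93.0, 49.9]
tcp_rot: [-3.142, 0.0, 3.05]
ft_force: [-0.1, -0.6, -1.4]
opening: 0.316
grip_force: 30.0
```

>>> carry_out --pt "0 0 1 0 0.85" --pt "0 0 1 0 0.85" --pt "0 0 0.7 0 0.85" --pt "0 0 0 0 0.7" --pt "0 0 0 0 0.5" --pt "0 0 0 0 0.5" --pt "0 0 0 0 0.5" --pt "0 0 0 0 0.5" --pt "0 0 -15 0 0.5" --pt "0 0 -15 0 1" --pt "0 0 0 0 1" --pt "0 0 0 0 1"

```text
t: 33.55
eef_pos: [499.7, 93.0, 76.9]
tcp_rot: [3.142, 0.001, 3.05]
ft_force: [0.1, 1.6, 0.1]
opening: 0.302
grip_force: 0.0
```

>>> carry_out --pt "0 0 0 0 1" --pt "0 0 0 0 1" --pt "0 0 0 0 1" --pt "0 0 0 0 1" --pt "0 0 15 0 1" --pt "0 0 5 0 1" --pt "0 0 2 0 1" --pt "0 0 2 0 1" --pt "0 0 2 0 1" --pt "0 0 2 0 1" --pt "0 0 1 0 1"

```text
t: 34.65
eef_pos: [499.3, 92.9, 48.3]
tcp_rot: [-3.141, -0.001, 3.05]
ft_force: [-2.1, -0.6, 4.8]
opening: 0.006
grip_force: 2.7
```

>>> carry_out --pt "0 0 1 0 1" --pt "0 0 1 0 1" --pt "0 0 1 0 1" --pt "0 0 0.6 0 1" --pt "0 0 0 0 1"

```text
t: 35.15
eef_pos: [499.3, 93.0, 44.8]
tcp_rot: [-3.141, -0.001, 3.05]
ft_force: [-2.8, -0.5, 5.0]
opening: 0.005
grip_force: 2.4
```

>>> carry_out --pt "0 0 0.5 0 1" --pt "0 0 0.5 0 1" --pt "0 0 0.4 0 1" --pt "0 0 0 0 1" --pt "0 0 0 0 1"

```text
t: 35.65
eef_pos: [499.4, 92.9, 44.2]
tcp_rot: [-3.141, 0.0, 3.05]
ft_force: [-7.4, 0.4, 19.4]
opening: 0.005
grip_force: 9.7
```

>>> carry_out --pt "0 0 -20 0 1" --pt "0 0 -40 0 0.7" --pt "0 0 -30 0 0.3" --pt "0 0 0 0 0.3" --pt "0 0 0 0 0.3"

```text
t: 36.15
eef_pos: [499.9, 93.0, 133.5]
tcp_rot: [3.141, 0.002, 3.05]
ft_force: [0.0, 0.2, 0.1]
opening: 0.285
grip_force: 0.0
```

```bash
python3 meas.py | grep -E "TOP|SCE|mod|jar";python3 plan.py 623.1,52.9,125,174.6 623.1,52.9,125,90; python3 - <<'E'
from h import *
T=cam("top"); print(ray(T,[[232,150],[173,194]],50))
E
```

```text
TOP
 jar None [nan nan]
 jar [657.8 122.   12.1   3.   82.1] [657.2 121.1]
 jar [620.5  27.9   2.3   0.7  10.5] [620.3  27.8]
SCENE
 jar [630.2 196.9  38.2  37.9  13.5] [630.6 196.9]
 jar [638.9 121.7  38.4  37.7 -25.1] [638.7 121.6]
 jar [623.2  53.   38.7  35.4  64.9] [623.   53.1]
at [499.3  93.  132.2] 174.7 F [-0.1 -0.1  0.1] open 0.366 t 36.2
623.1,52.9,125,174.6 shift -126.9 -28.5 7.2 turn 0.1 | rows>=3 + 1
623.1,52.9,125,90 shift 0.0 0.0 -0.0 turn 84.6 | rows>=0 + 10
[[726.6613731  115.04355984]
 [618.82044079 295.3450217 ]]meas.py:19: RuntimeWarning: Mean of empty slice.
  X=(*ray(c,px,55)[0],55); N=near(c,X,26); m=N&(s<60)&(v>150); print(" jar",rect(c,m,55),np.round(ray(c,uv(np.argwhere(m)[:,::-1].mean(0)),55)[0],1))
  ret = um.true_divide(
```

>>> carry_out --pt "-31.7 -7.1 2 0 0.3" --pt "-31.7 -7.1 2 0 0.3" --pt "-31.7 -7.1 2 0 0.3" --pt "-31.8 -7.2 1 0 0.3" --pt "0 0 0 0 0.3"

```text
t: 36.8
eef_pos: [626.0, 51.6, 124.1]
tcp_rot: [-3.141, -0.0, 3.048]
ft_force: [-0.5, 0.5, -0.8]
opening: 0.699
grip_force: 0.0
```

>>> carry_out --pt "0 0 0 8.4 0.3" --pt "0 0 0 8.4 0.3" --pt "0 0 0 8.4 0.3" --pt "0 0 0 8.4 0.3" --pt "0 0 0 8.4 0.3" --pt "0 0 0 8.4 0.3" --pt "0 0 0 8.4 0.3" --pt "0 0 0 8.4 0.3" --pt "0 0 0 8.4 0.3" --pt "0 0 0 8.4 0.3" --pt "0 0 0 0 0.3" --pt "0 0 0 0 0.3"

```text
t: 38.0
eef_pos: [622.9, 53.1, 125.3]
tcp_rot: [-3.14, 0.0, 1.588]
ft_force: [0.2, -0.2, -0.4]
opening: 0.699
grip_force: 0.0
```

```bash
python3 plan.py 623.1,52.9,44,90
```

```text
at [622.9  53.1 125.3] 91.0 F [ 0.2 -0.2 -0.4] open 0.699 t 38.0
623.1,52.9,44,90 shift -0.2 0.2 81.3 turn 1.0 | rows>=2 + 1
```

>>> carry_out --pt "0 0.2 35 1 0.3" --pt "0 0 35 0 0.3" --pt "0 0 11 0 0.4" --pt "0 0 0 0 0.5" --pt "0 0 0 0 0.7" --pt "0 0 0 0 0.7" --pt "0 0 0 0 0.7" --pt "0 0 0 0 0.7" --pt "0 0 0 0 0.7" --pt "0 0 0 0 0.7"

```text
t: 39.0
eef_pos: [624.2, 53.0, 46.5]
tcp_rot: [3.139, 0.0, 1.566]
ft_force: [-1.6, -0.2, 7.0]
opening: 0.412
grip_force: 54.9
```

>>> carry_out --pt "0 0 -15 0 0.7" --pt "0 0 -35 0 0.7" --pt "0 0 -25 0 0.7" --pt "0 0 0 0 0.7"

```text
t: 39.4
eef_pos: [625.2, 53.0, 124.7]
tcp_rot: [3.135, 0.0, 1.566]
ft_force: [-0.7, 0.7, -0.4]
opening: 0.414
grip_force: 48.8
```

```bash
python3 plan.py 532.7,209.8,119,90 532.7,209.8,120,94.8
```

```text
at [625.2  53.  124.7] 89.7 F [-0.7  0.7 -0.4] open 0.414 t 39.4
532.7,209.8,119,90 shift 156.4 -93.2 5.7 turn -0.3 | rows>=4 + 1
532.7,209.8,120,94.8 shift 0.0 0.0 -1.0 turn -4.8 | rows>=1 + 1
```

>>> carry_out --pt "31.3 -18.6 1 -0.9 0.7" --pt "31.3 -18.6 1 -0.9 0.7" --pt "31.3 -18.6 1 -0.9 0.7" --pt "31.3 -18.6 1 -0.9 0.7" --pt "31.2 -18.6 0 -1 0.7" --pt "0 0 0 0 0.7" --pt "0 0 0 0 0.7" --pt "0 0 0 0 0.7"

```text
t: 40.2
eef_pos: [527.0, 206.2, 116.0]
tcp_rot: [3.141, 0.0, 1.646]
ft_force: [0.5, 1.0, -1.3]
opening: 0.412
grip_force: 48.8
```

```bash
python3 plan.py 532.7,209.8,53,94.8; python3 - <<'E'
from h import *
c=cam("scene"); cv2.imwrite("pics/a4.png",cv2.resize(c["color"][110:260,220:430,::-1],None,fx=3.5,fy=3.5))
E
```

```text
at [527.  206.2 116. ] 94.3 F [ 0.5  1.  -1.3] open 0.412 t 40.2
532.7,209.8,53,94.8 shift 3.1 6.0 63.0 turn -0.5 | rows>=2 + 1
```

View pics/a4.png

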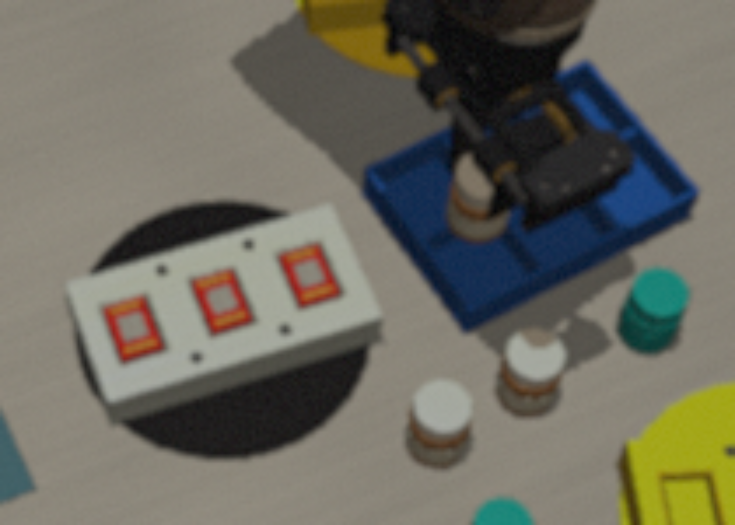

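All three modules sit flush in the nest, and the held jar hangs upright above the crate at about (475,205) in the crop. Two jars remain at (440,420) and (532,370).

>>> carry_out --pt "3 6 20 -0.5 0.7" --pt "0 0 25 0 0.7" --pt "0 0 10 0 0.7" --pt "0 0 4 0 0.7" --pt "0 0 2 0 0.7" --pt "0 0 1.5 0 0.7" --pt "0 0 0 0 0.7" --pt "0 0 0 0 0.7"

```text
t: 41.05
eef_pos: [532.5, 210.3, 54.1]
tcp_rot: [3.141, -0.0, 1.655]
ft_force: [-0.1, 0.4, -1.6]
opening: 0.411
grip_force: 48.8
```

>>> carry_out --pt "0 0 1 0 0.7" --pt "0 0 1 0 0.7" --pt "0 0 0 0 0.7" --pt "0 0 0 0 0.5" --pt "0 0 0 0 0.35" --pt "0 0 0 0 0.35" --pt "0 0 0 0 0.35" --pt "0 0 -10 0 0.35" --pt "0 0 -35 0 0.3" --pt "0 0 -30 0 0.3" --pt "0 0 0 0 0.3"

```text
t: 42.15
eef_pos: [533.8, 210.7, 130.7]
tcp_rot: [3.135, -0.001, 1.655]
ft_force: [-0.9, -0.4, 0.1]
opening: 0.702
grip_force: 0.0
```

```bash
python3 meas.py 2>/dev/null| grep -E "TOP|SCE|mod|jar";python3 plan.py 638.8,121.5,126,90 
```

```text
TOP
 jar [634.8 180.8  36.3  19.4  12. ] [634.7 183.3]
 jar [639.4 122.9  41.2  40.2  77. ] [639.3 121.9]
 jar [616.2  50.5  51.5  46.7 -29.6] [617.5  48. ]
SCENE
 jar [632.8 193.3  36.5  29.3  30.2] [632.9 193.1]
 jar [638.5 121.5  37.9  37.5  14.9] [638.8 121.5]
 jar None [nan nan]
at [532.4 210.3 127.4] 94.8 F [ 0.4  0.7 -1. ] open 0.699 t 42.2
638.8,121.5,126,90 shift -97.4 98.6 1.4 turn 4.8 | rows>=3 + 1
```

>>> carry_out --pt "-24.3 24.6 0 0 0.3" --pt "-24.3 24.6 0 0 0.3" --pt "-24.3 24.6 0 0 0.3" --pt "-24.3 24.6 1 0 0.3" --pt "0 0 0 4.8 0.3" --pt "0 0 0 0 0.3" --pt "0 0 0 0 0.3" --pt "0 0 0 0 0.3"

```text
t: 43.05
eef_pos: [637.9, 122.2, 125.2]
tcp_rot: [-3.141, 0.0, 1.574]
ft_force: [-0.8, 0.2, -0.0]
opening: 0.699
grip_force: 0.0
```

```bash
python3 plan.py 638.8,121.5,46,90 
```

```text
at [637.9 122.2 125.2] 90.2 F [-0.8  0.2 -0. ] open 0.699 t 43.0
638.8,121.5,46,90 shift -0.7 0.9 79.2 turn 0.2 | rows>=2 + 1
```

>>> carry_out --pt "-0.7 0.9 35 0 0.3" --pt "0 0 33 0 0.3" --pt "0 0 11 0 0.4" --pt "0 0 0 0 0.5" --pt "0 0 0 0 0.7" --pt "0 0 0 0 0.7" --pt "0 0 0 0 0.7" --pt "0 0 0 0 0.7" --pt "0 0 0 0 0.7" --pt "0 0 0 0 0.7"

```text
t: 44.05
eef_pos: [640.0, 121.1, 48.1]
tcp_rot: [3.139, -0.0, 1.571]
ft_force: [-1.8, 0.3, 6.3]
opening: 0.412
grip_force: 30.0
```

>>> carry_out --pt "0 0 -15 0 0.7" --pt "0 0 -35 0 0.7" --pt "0 0 -25 0 0.7" --pt "0 0 0 0 0.7"

```text
t: 44.45
eef_pos: [641.0, 121.1, 126.2]
tcp_rot: [3.135, -0.0, 1.571]
ft_force: [0.6, 0.3, -0.2]
opening: 0.411
grip_force: 30.0
```

```bash
python3 plan.py 459.5,269,119,90 459.5,269,120,94.8
```

```text
at [641.  121.1 126.2] 90.0 F [ 0.6  0.3 -0.2] open 0.411 t 44.5
459.5,269,119,90 shift 148.0 -181.4 7.2 turn 0.0 | rows>=5 + 1
459.5,269,120,94.8 shift 0.0 0.0 -1.0 turn -4.8 | rows>=1 + 1
```

>>> carry_out --pt "29.5 -36 0 0 0.7" --pt "29.5 -36 0 0 0.7" --pt "29.5 -36 0 0 0.7" --pt "29.5 -36 0 0 0.7" --pt "29.5 -36 0 0 0.7" --pt "0 0 0 -4.8 0.7" --pt "0 0 0 0 0.7" --pt "0 0 0 0 0.7" --pt "0 0 0 0 0.7"

```text
t: 45.35
eef_pos: [459.9, 267.8, 121.4]
tcp_rot: [3.142, 0.0, 1.652]
ft_force: [-0.6, -0.2, -0.0]
opening: 0.414
grip_force: 30.0
```

```bash
python3 plan.py 459.5,269,55.5,94.8; python3 meas.py 2>/dev/null| grep -E "TOP|SCE|jar"
```

```text
at [459.9 267.8 121.4] 94.7 F [-0.6 -0.2 -0. ] open 0.414 t 45.4
459.5,269,55.5,94.8 shift 1.2 -0.3 65.9 turn -0.1 | rows>=2 + 1
TOP
 jar [631.3 196.2  47.8  39.6 -87. ] [631.1 197.3]
 jar [613.1 125.5  27.6   6.5  84.6] [623.9 127. ]
 jar [614.6  41.1  28.   20.1  65.3] [616.8  39. ]
SCENE
 jar [630.5 196.4  36.6  36.5 -69.2] [630.9 196.6]
 jar None [nan nan]
 jar None [nan nan]
```

>>> carry_out --pt "1.2 -0.3 25 0 0.7" --pt "0 0 25 0 0.7" --pt "0 0 10 0 0.7" --pt "0 0 4 0 0.7" --pt "0 0 2 0 0.7" --pt "0 0 1 0 0.7" --pt "0 0 0 0 0.7" --pt "0 0 0 0 0.7"

```text
t: 46.25
eef_pos: [459.2, 269.6, 55.1]
tcp_rot: [3.141, -0.0, 1.655]
ft_force: [-0.1, -0.5, -0.8]
opening: 0.415
grip_force: 30.0
```

>>> carry_out --pt "0 0 0.7 0 0.7" --pt "0 0 0 0 0.7" --pt "0 0 0 0 0.7" --pt "0 0 0 0 0.5" --pt "0 0 0 0 0.35" --pt "0 0 0 0 0.35" --pt "0 0 0 0 0.35" --pt "0 0 -10 0 0.35" --pt "0 0 -35 0 0.3" --pt "0 0 -30 0 0.3" --pt "0 0 0 0 0.3" --pt "0 0 0 0 0.3"

```text
t: 47.45
eef_pos: [459.0, 269.6, 129.7]
tcp_rot: [3.14, -0.0, 1.655]
ft_force: [0.4, 1.1, -0.7]
opening: 0.702
grip_force: 0.0
```

```bash
python3 plan.py 630.9,196.9,126,90 
```

```text
at [459.  269.6 129.7] 94.8 F [ 0.4  1.1 -0.7] open 0.702 t 47.5
630.9,196.9,126,90 shift -86.9 165.1 3.7 turn 4.8 | rows>=4 + 1
```

>>> carry_out --pt "-21.7 41.3 1 0 0.3" --pt "-21.7 41.3 1 0 0.3" --pt "-21.7 41.3 1 0 0.3" --pt "-21.8 41.2 1 0 0.3" --pt "0 0 0 4.8 0.3" --pt "0 0 0 0 0.3" --pt "0 0 0 0 0.3" --pt "0 0 0 0 0.3"

```text
t: 48.25
eef_pos: [629.9, 197.3, 124.5]
tcp_rot: [-3.141, 0.0, 1.574]
ft_force: [-0.0, -0.6, 0.2]
opening: 0.7
grip_force: 0.0
```

```bash
python3 plan.py 630.9,196.9,46,90 
```

```text
at [629.9 197.3 124.5] 90.2 F [-0.  -0.6  0.2] open 0.7 t 48.2
630.9,196.9,46,90 shift -0.4 1.0 78.5 turn 0.2 | rows>=2 + 1
```

>>> carry_out --pt "-0.4 1 35 0 0.3" --pt "0 0 33 0 0.3" --pt "0 0 10.5 0 0.4" --pt "0 0 0 0 0.5" --pt "0 0 0 0 0.7" --pt "0 0 0 0 0.7" --pt "0 0 0 0 0.7" --pt "0 0 0 0 0.7" --pt "0 0 0 0 0.7" --pt "0 0 0 0 0.7"

```text
t: 49.25
eef_pos: [632.4, 196.7, 47.9]
tcp_rot: [3.139, -0.0, 1.571]
ft_force: [-1.2, 0.4, 6.5]
opening: 0.414
grip_force: 30.0
```

>>> carry_out --pt "0 0 -15 0 0.7" --pt "0 0 -35 0 0.7" --pt "0 0 -25 0 0.7" --pt "0 0 0 0 0.7" --pt "0 0 0 0 0.7" --pt "0 0 0 0 0.7"

```text
t: 49.85
eef_pos: [631.3, 196.3, 120.6]
tcp_rot: [-3.14, 0.0, 1.571]
ft_force: [0.4, -0.2, -0.5]
opening: 0.413
grip_force: 30.0
```

```bash
python3 plan.py 521.9,339.4,119,90 521.9,339.4,120,94.8
```

```text
at [631.3 196.3 120.6] 90.0 F [ 0.4 -0.2 -0.5] open 0.413 t 49.9
521.9,339.4,119,90 shift 143.2 -109.3 1.6 turn 0.0 | rows>=4 + 1
521.9,339.4,120,94.8 shift 0.0 0.0 -1.0 turn -4.8 | rows>=1 + 1
```

>>> carry_out --pt "35.8 -27.3 0 0 0.7" --pt "35.8 -27.3 0 0 0.7" --pt "35.8 -27.3 0 0 0.7" --pt "35.8 -27.4 0 0 0.7" --pt "0 0 0 -4.8 0.7" --pt "0 0 0 0 0.7" --pt "0 0 0 0 0.7" --pt "0 0 0 0 0.7"

```text
t: 50.65
eef_pos: [522.9, 338.8, 120.8]
tcp_rot: [-3.141, 0.0, 1.652]
ft_force: [0.4, -0.6, -1.2]
opening: 0.415
grip_force: 30.0
```

```bash
python3 plan.py 521.9,339.4,55,94.8
```

```text
at [522.9 338.8 120.8] 94.7 F [ 0.4 -0.6 -1.2] open 0.415 t 50.6
521.9,339.4,55,94.8 shift 0.7 -0.9 65.8 turn -0.1 | rows>=2 + 1
```

>>> carry_out --pt "0.7 -0.9 25 0 0.7" --pt "0 0 25 0 0.7" --pt "0 0 10 0 0.7" --pt "0 0 4 0 0.7" --pt "0 0 2 0 0.7" --pt "0 0 0.5 0 0.7" --pt "0 0 0 0 0.7" --pt "0 0 0 0 0.7"

```text
t: 51.45
eef_pos: [521.7, 340.3, 55.5]
tcp_rot: [3.141, -0.0, 1.655]
ft_force: [0.7, 0.1, 0.4]
opening: 0.413
grip_force: 30.0
```

>>> carry_out --pt "0 0 0.5 0 0.7" --pt "0 0 0 0 0.7" --pt "0 0 0 0 0.7" --pt "0 0 0 0 0.5" --pt "0 0 0 0 0.35" --pt "0 0 0 0 0.35" --pt "0 0 0 0 0.35" --pt "0 0 -10 0 0.35" --pt "0 0 -35 0 0.3" --pt "0 0 -30 0 0.3" --pt "0 0 0 0 0.3" --pt "0 0 0 0 0.3"

```text
t: 52.65
eef_pos: [521.5, 340.3, 130.2]
tcp_rot: [3.14, -0.001, 1.655]
ft_force: [0.5, -1.6, -0.1]
opening: 0.699
grip_force: 0.0
```

```bash
python3 plan.py 604.9,-256.3,120,94.8 604.9,-256.3,120,109
```

```text
at [521.5 340.3 130.2] 94.8 F [ 0.5 -1.6 -0.1] open 0.699 t 52.6
604.9,-256.3,120,94.8 shift -601.5 32.8 10.2 turn 0.0 | rows>=13 + 1
604.9,-256.3,120,109 shift 0.0 0.0 -0.0 turn -14.2 | rows>=0 + 2
```

>>> carry_out --pt "-43 2.3 0 0 0.3" --pt "-43 2.3 0 0 0.3" --pt "-43 2.3 0 0 0.3" --pt "-43 2.3 0 0 0.3" --pt "-43 2.3 0 0 0.3" --pt "-43 2.3 0 0 0.2" --pt "-43 2.3 0 0 0.2" --pt "-43 2.3 0 0 0.2" --pt "-43 2.3 0 0 0.2" --pt "-43 2.3 0 0 0.2" --pt "-43 2.3 0 0 0.2" --pt "0 0 0 0 0.2"

```text
t: 53.85
eef_pos: [586.5, -133.4, 128.1]
tcp_rot: [-3.141, 0.0, 1.651]
ft_force: [-1.0, -0.0, -0.3]
opening: 0.798
grip_force: 0.0
```

```bash
python3 meas.py 2>/dev/null| grep -E -A3 "TOP|SCE|gauge";python3 plan.py 604.9,-256.3,120,94.8 604.9,-256.3,120,109; python3 - <<'E'
from h import *
T=cam("top");S=cam("scene")
f=lambda c,x,y,w,h:cv2.resize(c["color"][y:y+h,x:x+w,::-1],None,fx=4,fy=4,interpolation=cv2.INTER_CUBIC)
A=np.hstack([f(T,140,195,90,80),f(S,320,110,105,80)]);B=np.hstack([f(T,330,140,90,65),f(S,140,250,105,65)])
cv2.imwrite("pics/a5.png",np.vstack([A,B]))
E
```

```text
TOP
 nest [608.7  27.   80.1  28.6  79. ]
 crate [488.  337.4 140.4  69.1   4.3]
 jar [632.4 192.   51.3  36.1  72.1] [630.7 192.8]
--
 gauge [ 604.8 -302.    70.7   30.8  -22.5]
  zero [nan nan]
  red None
  bar? [ 602.1 -251.3   56.2   51.1   23.4]
--
SCENE
 nest [498.1  72.3 109.7  96.   84.4]
   hole 533.1 56.6 [13.4 14.2] 87.5
   hole 500.2 92.4 [42.1 57.7] 84.1
--
 gauge [ 604.9 -256.4   91.1   90.2   64.9]
  zero [ 566.7 -251.2]
  red [ 608.7 -269.    18.     9.6  -65.3]
  bar? [ 616.2 -255.4   46.8   43.9  -86.6]
at [ 585.8 -129.6  128.2] 94.7 F [ 0.6  0.6 -0.7] open 0.804 t 54.0
604.9,-256.3,120,94.8 shift -127.8 8.6 8.2 turn -0.1 | rows>=3 + 1
604.9,-256.3,120,109 shift 0.0 0.0 -0.0 turn -14.2 | rows>=0 + 2
```

View pics/a5.png

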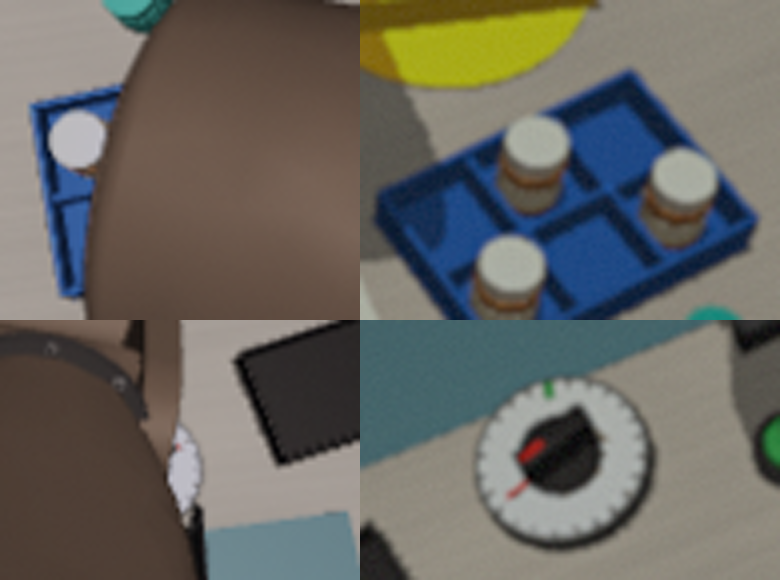

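All three jars stand upright in separate cells: caps at (540,145), (683,180) and (512,265) in the right crop. The gauge pointer at (530,450) points away from the green mark at (548,390). Next I'll grip the bar.

>>> carry_out --pt "-42.6 2.9 2.7 0 0.2" --pt "-42.6 2.9 2.7 0 0.2" --pt "-42.6 2.8 2.8 0 0.2" --pt "0 0 0 -7 0.2" --pt "0 0 0 -6.5 0.2" --pt "0 0 0 0 0.2" --pt "0 0 0 0 0.2" --pt "0 0 0 0 0.2"

```text
t: 54.85
eef_pos: [606.0, -254.7, 121.2]
tcp_rot: [-3.142, 0.0, 1.889]
ft_force: [-0.3, -0.9, -0.2]
opening: 0.799
grip_force: 0.0
```

```bash
python3 plan.py 604.9,-256.3,36,108; python3 - <<'E'
from h import *
for n,f in(("top","top0"),("scene","scene0")):
    c=dict(cam(n)); c["color"]=cv2.imread(f"pics/{f}.png")[:,:,::-1].copy()
    im=up(c); H=cv2.cvtColor(im,cv2.COLOR_RGB2HSV); h,s=H[...,0].astype(int),H[...,1]
    m=near(c,(604.9,-256.3,25),52)&((h<9)|(h>170))&(s>70)
    for ce,a,mm in blobs(m,20):
        print(n,a,"z52",rect(c,mm,52),"z19",rect(c,mm,19))
E
```

```text
at [ 606.  -254.7  121.2] 108.3 F [-0.3 -0.9 -0.2] open 0.799 t 54.9
604.9,-256.3,36,108 shift -1.2 -1.5 85.2 turn 0.3 | rows>=2 + 1
top 272 z52 [ 608.7 -268.6   17.9    9.   -76.8] z19 [ 617.8 -277.    18.5    9.2  -76.8]
scene 573 z52 [ 609.1 -268.7   19.5   11.3  -58.3] z19 [ 594.6 -269.8   20.1   11.7  -58.3]
scene 169 z52 [ 626.3 -281.8   15.7    3.7  -72.6] z19 [ 612.4 -283.3   16.2    3.8  -72.6]
```

>>> carry_out --pt "-1.2 -1.5 35 1.5 0.2" --pt "0 0 35 0 0.2" --pt "0 0 14 0 0.2" --pt "0 0 0 0 0.4" --pt "0 0 0 0 0.6" --pt "0 0 0 0 0.8" --pt "0 0 0 0 1" --pt "0 0 0 0 1" --pt "0 0 0 0 1" --pt "0 0 0 0 1" --pt "0 0 0 0 1" --pt "0 0 0 0 1"

```text
t: 56.15
eef_pos: [604.8, -257.2, 37.2]
tcp_rot: [3.141, 0.0, 1.864]
ft_force: [0.0, 0.2, 0.6]
opening: 0.146
grip_force: 30.0
```

>>> carry_out --pt "0 0 0 0 1" --pt "0 0 0 0 1" --pt "0 0 0 0 1"

```text
t: 56.45
eef_pos: [604.8, -257.2, 37.1]
tcp_rot: [3.141, 0.0, 1.864]
ft_force: [1.4, 0.6, 0.4]
opening: 0.148
grip_force: 30.0
```

>>> carry_out --pt "0 0 0 4 1" --pt "0 0 0 8 1" --pt "0 0 0 8 1" --pt "0 0 0 8 1" --pt "0 0 0 8 1" --pt "0 0 0 8 1" --pt "0 0 0 8 1" --pt "0 0 0 8 1"

```text
t: 57.25
eef_pos: [603.6, -257.0, 37.1]
tcp_rot: [-3.139, 0.001, 0.812]
ft_force: [-6.4, 1.1, 4.1]
opening: 0.145
grip_force: 30.0
```

>>> carry_out --pt "0 0 0 8 1" --pt "0 0 0 8 1" --pt "0 0 0 8 1" --pt "0 0 0 8 1" --pt "0 0 0 8 1" --pt "0 0 0 8 1" --pt "0 0 0 6 1" --pt "0 0 0 3 1" --pt "0 0 0 0 1" --pt "0 0 0 0 1"

```text
t: 58.25
eef_pos: [603.2, -255.8, 37.1]
tcp_rot: [-3.14, 0.004, -0.177]
ft_force: [-6.8, 8.0, 6.8]
opening: 0.144
grip_force: 30.0
```

```bash
python3 plan.py 604.9,-256.3,36,-10; python3 - <<'E'
from h import *
c=cam("top"); H=hsv(c)
for f in("top0","scene0"):
    c=dict(cam(f[:-1])); c["color"]=cv2.imread(f"pics/{f}.png")[:,:,::-1].copy()
    im=up(c); H=cv2.cvtColor(im,cv2.COLOR_RGB2HSV); h,s,v=[H[...,i].astype(int) for i in range(3)]
    N=near(c,(604.9,-256.3,19),56)
    m=N&(h>45)&(h<85)&(s>70); z=ray(c,uv(np.argwhere(m)[:,::-1].mean(0)),19)[0]
    m2=N&(v>150); cs,_=cv2.findContours(m2.astype(np.uint8),0,1); ct=max(cs,key=cv2.contourArea)[:,0]
    (x,y),r=cv2.minEnclosingCircle(ray(c,uv(cv2.convexHull(ct)[:,0]),19).astype(np.float32))
    d=np.array([x,y])-z; print(f,z,m.sum(),(x,y,r),np.degrees(np.arctan2(d[1],d[0])))
E
```

```text
at [ 603.2 -255.8   37.1] -10.2 F [-6.8  8.   6.8] open 0.144 t 58.2
604.9,-256.3,36,-10 shift 1.7 0.2 1.1 turn -0.2 | rows>=1 + 1
top0 [ 562.87711953 -249.16215207] 69 (604.4268188476562, -256.1289367675781, 46.88692855834961) -9.518442808199579
scene0 [ 568.51022423 -248.94957717] 160 (605.5374145507812, -256.6953125, 45.688594818115234) -11.815348300071532
```

>>> carry_out --pt "0 0 0 0 0.8" --pt "0 0 0 0 0.6" --pt "0 0 0 0 0.6" --pt "0 0 0 0 0.6" --pt "0 0 0 0 0.6" --pt "0 0 -30 0 0.6" --pt "0 0 -40 0 0.8" --pt "0 0 0 0 1" --pt "0 0 0 0 1"

```text
t: 59.3
eef_pos: [605.0, -257.4, 107.9]
tcp_rot: [3.141, -0.002, -0.178]
ft_force: [-0.5, 0.3, -0.2]
opening: 0.201
grip_force: 0.0
```

```bash
python3 plan.py 651.4,-134.8,107,-10
```

```text
at [ 605.  -257.4  107.9] -10.2 F [-0.5  0.3 -0.2] open 0.201 t 59.3
651.4,-134.8,107,-10 shift 24.1 -128.9 0.9 turn -0.2 | rows>=3 + 1
```

>>> carry_out --pt "6 -32.2 0 0 1" --pt "6 -32.2 0 0 1" --pt "6 -32.2 0 0 1" --pt "6 -32.3 0 0 1" --pt "0 0 0 0 1" --pt "0 0 0 0 1" --pt "0 0 0 0 1"

```text
t: 60.0
eef_pos: [650.6, -135.3, 106.4]
tcp_rot: [3.142, 0.001, -0.178]
ft_force: [0.7, 0.2, -0.9]
opening: 0.006
grip_force: 0.0
```

```bash
python3 plan.py 651.4,-134.8,30,-10; python3 - <<'E'
from h import *
S=cam("scene")
f=lambda c,x,y,w,h,k:cv2.resize(c["color"][y:y+h,x:x+w,::-1],None,fx=k,fy=k,interpolation=cv2.INTER_CUBIC)
cv2.imwrite("pics/a6.png",np.hstack([f(S,155,250,75,75,7),f(S,320,110,105,210,2.5)]))
c=S; im=up(c); H=cv2.cvtColor(im,cv2.COLOR_RGB2HSV); h,s=H[...,0].astype(int),H[...,1]
m=near(c,(604.9,-256.3,25),52)&((h<9)|(h>170))&(s>70)
for ce,a,mm in blobs(m,20): print(a,"z52",rect(c,mm,52),"z19",rect(c,mm,19))
E
```

```text
at [ 650.6 -135.3  106.4] -10.2 F [ 0.7  0.2 -0.9] open 0.006 t 60.0
651.4,-134.8,30,-10 shift 0.7 -0.6 76.4 turn -0.2 | rows>=2 + 1
490 z52 [ 592.7 -254.    18.8    9.7  -15.5] z19 [ 577.8 -254.6   19.4   10.   -15.5]
```

View pics/a6.png

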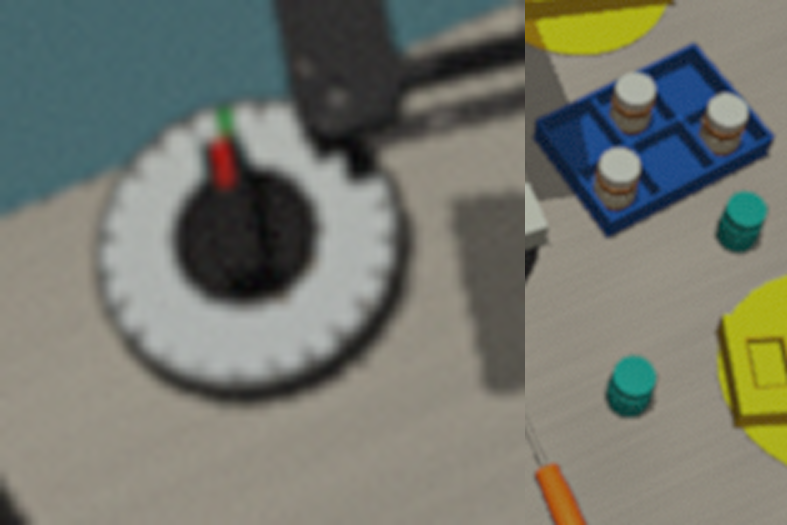

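The pointer at (222,165) lines up with the green mark at (225,122), and the jars are upright in three cells. Next I'll press start; the TCP goes from 26 at touch to 20 fully down.

>>> carry_out --pt "0.7 -0.6 40 0 1" --pt "0 0 30 0 1" --pt "0 0 6 0 1" --pt "0 0 3 0 1" --pt "0 0 3 0 1" --pt "0 0 2 0 1" --pt "0 0 1 0 1" --pt "0 0 0 0 1" --pt "0 0 0 0 1"

```text
t: 60.95
eef_pos: [652.4, -134.7, 24.2]
tcp_rot: [3.141, -0.002, -0.177]
ft_force: [-5.7, -2.5, 10.8]
opening: 0.004
grip_force: 5.7
```

>>> carry_out --pt "0 0 0 0 1" --pt "0 0 0 0 1" --pt "0 0 0 0 1"

```text
t: 61.25
eef_pos: [652.4, -134.7, 24.2]
tcp_rot: [3.141, -0.002, -0.177]
ft_force: [-4.5, -2.1, 10.8]
opening: 0.006
grip_force: 5.7
```

```bash
python3 - <<'E'
from h import *
S=cam("scene");T=cam("top")
f=lambda c,x,y,w,h,k:cv2.resize(c["color"][y:y+h,x:x+w,::-1],None,fx=k,fy=k,interpolation=cv2.INTER_CUBIC)
cv2.imwrite("pics/a7.png",np.hstack([f(S,210,240,75,75,5),f(T,280,130,75,75,5)]))
s=env.state(); print(s["ft_force"],s["moment"],s["tau"],s["eef_pos"])
E
```

```text
[-5.10287411 -3.32691627 10.89251712] [-0.39009751  1.017745   -0.00819733] [ 2.10140772e+00 -6.48190784e+01 -1.86980939e+01  7.03068506e-01
 -1.26693942e+00 -1.98205620e-03] [ 652.40804011 -134.69845228   24.25157472]
```

View pics/a7.png

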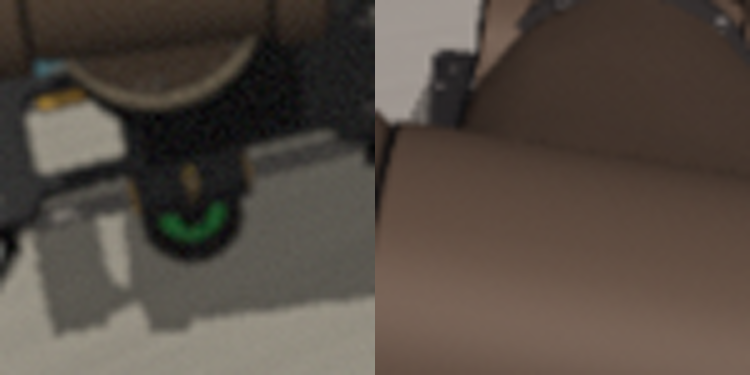

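The closed fingers sit centred on the green cap at (190,215) in the left crop. I'll keep pressing in small steps.

>>> carry_out --pt "0 0 0.7 0 1" --pt "0 0 0.7 0 1" --pt "0 0 0 0 1" --pt "0 0 0 0 1"

```text
t: 61.75
eef_pos: [652.5, -134.7, 24.0]
tcp_rot: [3.141, -0.003, -0.177]
ft_force: [-8.5, -0.9, 21.5]
opening: 0.001
grip_force: 11.2
```

>>> carry_out --pt "0 0 0.7 0 1" --pt "0 0 0 0 1" --pt "0 0 0 0 1"

```text
t: 62.05
eef_pos: [652.5, -134.7, 23.9]
tcp_rot: [3.141, -0.003, -0.177]
ft_force: [-10.4, -0.3, 27.5]
opening: 0.001
grip_force: 13.9
```

```bash
cat > btn.py <<'E'
from h import *
def meas(c):
    im=up(c,8); H=cv2.cvtColor(im,cv2.COLOR_RGB2HSV); h,s,v=[H[...,i].astype(int) for i in range(3)]
    m=near(c,(651.4,-134.8,15),26,8)&(h>45)&(h<85)&(s>90)
    p=uv(np.argwhere(m)[:,::-1],8); 
    out=[]
    for u in (244,246,248,250,252):
        q=p[abs(p[:,0]-u)<.3,1]; out.append(round(q.max(),2) if len(q) else None)
    return out,p.min(0).round(1),p.max(0).round(1)
if __name__=="__main__":
    c=dict(cam("scene")); print("now",meas(c))
    print("exp",[proj(c,(667.4,-134.8,z)).round(2) for z in (18,12)])
    c["color"]=cv2.imread("pics/scene0.png")[:,:,::-1].copy(); print("t0",meas(c))
E
python3 btn.py
```

```text
now ([np.float64(287.94), np.float64(287.81), np.float64(288.06), np.float64(287.81), np.float64(286.81)], array([241.1, 269.8]), array([255.6, 288.4]))
exp [array([[250.36, 285.89]]), array([[250.52, 286.83]])]
t0 ([np.float64(286.81), np.float64(287.19), np.float64(287.31), np.float64(286.94), np.float64(285.94)], array([239.9, 272.7]), array([255.3, 287.6]))
```

>>> carry_out --pt "0 0 -3.5 0 1" --pt "0 0 0 0 1"

```text
t: 62.3
eef_pos: [652.6, -134.6, 25.6]
tcp_rot: [3.141, -0.003, -0.177]
ft_force: [-1.9, -2.7, 4.5]
opening: 0.008
grip_force: 2.0
```

>>> carry_out --pt "0 0 -1.5 0 1" --pt "0 0 0 0 1" --pt "0 0 0 0 1"

```text
t: 62.6
eef_pos: [652.6, -134.5, 25.5]
tcp_rot: [3.141, -0.002, -0.178]
ft_force: [0.5, -3.0, 4.5]
opening: 0.005
grip_force: 2.1
```

>>> carry_out --pt "0 0 -2 0 1" --pt "0 0 0 0 1" --pt "0 0 0 0 1"

```text
t: 62.9
eef_pos: [652.1, -134.1, 27.0]
tcp_rot: [-3.142, -0.0, -0.178]
ft_force: [2.3, -1.2, 2.4]
opening: 0.002
grip_force: 1.6
```

>>> carry_out --pt "0 0 -2 0 1" --pt "0 0 0 0 1" --pt "0 0 0 0 1"

```text
t: 63.2
eef_pos: [651.9, -133.9, 28.9]
tcp_rot: [-3.141, 0.0, -0.177]
ft_force: [2.2, -0.9, 2.7]
opening: 0.004
grip_force: 1.1
```

>>> carry_out --pt "0 0 -2 0 1" --pt "0 0 0 0 1" --pt "0 0 0 0 1"

```text
t: 63.5
eef_pos: [651.5, -134.0, 30.7]
tcp_rot: [-3.142, 0.001, -0.177]
ft_force: [0.0, 0.1, 0.5]
opening: 0.006
grip_force: 0.0
```

```bash
python3 btn.py
```

```text
now ([np.float64(287.31), np.float64(287.94), np.float64(288.19), np.float64(287.56), np.float64(286.56)], array([240.1, 277.9]), array([255.8, 288.3]))
exp [array([[250.36, 285.89]]), array([[250.52, 286.83]])]
t0 ([np.float64(286.81), np.float64(287.19), np.float64(287.31), np.float64(286.94), np.float64(285.94)], array([239.9, 272.7]), array([255.3, 287.6]))
```

The button springs from a TCP height of about 30 down to a hard stop at 24, which is its full 6 mm stroke, and it's now released. I'll back off and check everything.

>>> carry_out --pt "0 0 -40 0 1" --pt "0 0 -45 0 1" --pt "0 0 -45 0 1" --pt "-20 40 0 0 1" --pt "-20 40 0 0 1" --pt "-20 40 0 0 1" --pt "-20 40 0 0 1" --pt "-20 40 0 0 1" --pt "-20 40 0 0 1" --pt "-20 40 0 0 1" --pt "-20 40 0 0 1" --pt "0 0 0 0 1"

```text
t: 64.75
eef_pos: [434.9, -424.4, 160.8]
tcp_rot: [3.141, 0.0, -0.182]
ft_force: [1.0, 0.1, -0.6]
opening: 0.005
grip_force: 0.0
```

```bash
python3 - <<'E'
from h import *
T=cam("top");S=cam("scene")
P={}
for n,c in(("T",T),("S",S)):
    im=up(c); H=cv2.cvtColor(im,cv2.COLOR_RGB2HSV); h,s,v=[H[...,i].astype(int) for i in range(3)]
    for X in ((487,-37,36),(493.4,28,36),(499.7,92.8,36)):
        m=near(c,X,30)&(((h<22)|(h>170))&(s>90)&(v>70)); print(n,"mod@36",rect(c,m,36))
    m=near(c,(651.4,-134.8,18),30)&(h>45)&(h<85)&(s>100); print(n,"btn",rect(c,m,18))
    m=near(c,(604.9,-256.3,25),52)&((h<9)|(h>170))&(s>90)
    for ce,a,mm in blobs(m,20): print(n,"ptr z52",rect(c,mm,52))
f=lambda c,x,y,w,h,k:cv2.resize(c["color"][y:y+h,x:x+w,::-1],(w*k,h*k),interpolation=cv2.INTER_CUBIC)
cv2.imwrite("pics/a8.png",np.vstack([f(T,120,130,260,140,3)[:,:780],f(S,230,110,260,60,3)[:,:780]]))
E
```

```text
T mod@36 [486.2 -36.7  45.4  31.6  -4.9]
T mod@36 [492.8  27.7  45.5  31.4  -5.6]
T mod@36 [499.   92.3  45.8  31.4  -5.3]
T btn [ 650.9 -134.6   32.    31.8  -63.4]
T ptr z52 [ 590.  -253.8   21.6    8.5  -10.2]
T ptr z52 [ 575.4 -245.5    5.     2.2  -39.6]
S mod@36 [487.8 -37.6  46.   31.6  -5.2]
S mod@36 [494.   27.3  46.1  31.9  -5.5]
S mod@36 [500.8  91.9  46.   32.   -4.9]
S btn [ 651.6 -134.8   34.6   34.4    9.4]
S ptr z52 [ 592.7 -254.1   18.8    9.   -11.6]
```

View pics/a8.png

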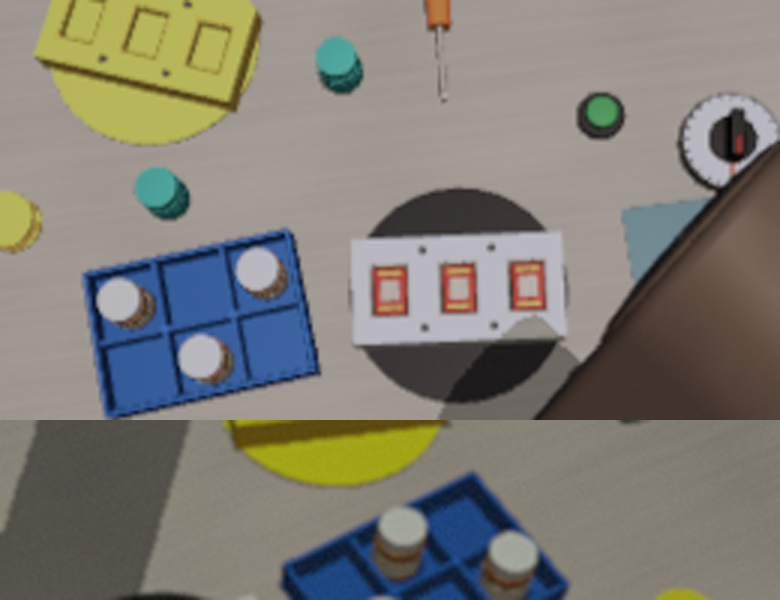

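Everything reads as done: modules flush, jars upright and the pointer on the mark. One doubt remains, because the button bottomed 4 mm higher than I expected. I'll check fingertip height by touching bare deck nearby before I trust that press.

```bash
python3 plan.py 651.5,-70,60,-10.4 651.5,-70,15,-10.4
```

```text
at [ 437.1 -421.3  160.8] -10.3 F [-0.4  0.3  0. ] open 0.005 t 64.8
651.5,-70,60,-10.4 shift 148.1 -384.0 100.8 turn 0.1 | rows>=9 + 1
651.5,-70,15,-10.4 shift 0.0 -0.0 45.0 turn -0.0 | rows>=1 + 0
```

>>> carry_out --pt "16.4 -42.6 0 0 1" --pt "16.4 -42.6 0 0 1" --pt "16.4 -42.6 0 0 1" --pt "16.4 -42.6 0 0 1" --pt "16.4 -42.6 0 0 1" --pt "16.4 -42.6 0 0 1" --pt "16.4 -42.6 0 0 1" --pt "16.4 -42.6 0 0 1" --pt "16.9 -43.2 0 0 1" --pt "0 0 45 0 1" --pt "0 0 45 0 1" --pt "0 0 40 0 1"

```text
t: 66.05
eef_pos: [651.2, -66.5, 29.2]
tcp_rot: [-3.142, 0.001, -0.175]
ft_force: [0.3, -0.4, -0.3]
opening: 0.006
grip_force: 0.0
```

>>> carry_out --pt "0 0 10 0 1" --pt "0 0 3 0 1" --pt "0 0 1 0 1" --pt "0 0 0 0 1" --pt "0 0 0 0 1" --pt "0 0 0 0 1"

```text
t: 66.65
eef_pos: [651.9, -69.2, 18.2]
tcp_rot: [3.141, -0.002, -0.178]
ft_force: [0.5, -0.6, 0.4]
opening: 0.001
grip_force: 0.0
```

>>> carry_out --pt "0 0 1.5 0 1" --pt "0 0 0 0 1" --pt "0 0 0 0 1" --pt "0 0 0 0 1"

```text
t: 67.05
eef_pos: [651.5, -69.1, 15.5]
tcp_rot: [3.142, 0.0, -0.178]
ft_force: [-0.1, -0.6, 0.6]
opening: 0.003
grip_force: 0.0
```

>>> carry_out --pt "0 0 1.5 0 1" --pt "0 0 0 0 1" --pt "0 0 0 0 1" --pt "0 0 0 0 1"

```text
t: 67.45
eef_pos: [651.5, -69.0, 14.0]
tcp_rot: [3.142, 0.0, -0.178]
ft_force: [0.3, 0.2, -0.4]
opening: 0.004
grip_force: 0.0
```

>>> carry_out --pt "0 0 1.5 0 1" --pt "0 0 0 0 1" --pt "0 0 0 0 1"

```text
t: 67.75
eef_pos: [651.5, -69.0, 12.5]
tcp_rot: [3.141, 0.0, -0.177]
ft_force: [-0.4, 0.1, -0.2]
opening: 0.003
grip_force: 0.0
```

>>> carry_out --pt "0 0 1.5 0 1" --pt "0 0 0 0 1" --pt "0 0 0 0 1"

```text
t: 68.05
eef_pos: [651.5, -69.0, 10.9]
tcp_rot: [3.141, 0.0, -0.177]
ft_force: [-0.4, 1.1, -0.3]
opening: 0.002
grip_force: 0.0
```

>>> carry_out --pt "0 0 1.5 0 1" --pt "0 0 0 0 1" --pt "0 0 0 0 1"

```text
t: 68.35
eef_pos: [651.5, -69.0, 9.5]
tcp_rot: [3.142, 0.0, -0.178]
ft_force: [-0.7, 0.5, 0.3]
opening: 0.002
grip_force: 0.0
```

>>> carry_out --pt "0 0 1.5 0 1" --pt "0 0 0 0 1" --pt "0 0 0 0 1"

```text
t: 68.65
eef_pos: [651.6, -69.0, 8.3]
tcp_rot: [3.141, -0.0, -0.177]
ft_force: [-0.8, 0.1, 4.8]
opening: 0.009
grip_force: 2.4
```

>>> carry_out --pt "0 0 1 0 1" --pt "0 0 0 0 1" --pt "0 0 0 0 1"

```text
t: 68.95
eef_pos: [651.7, -69.1, 8.3]
tcp_rot: [3.141, -0.001, -0.177]
ft_force: [-3.0, 0.2, 14.2]
opening: 0.003
grip_force: 7.3
```

```bash
python3 -c "
from cell import env
s=env.state();print(s['ft_force'],s['moment'],s['eef_pos'])"; python3 plan.py 651.5,-70,60,-10.4 651.5,-134.7,60,-10.4
```

```text
[-3.03415396  0.19772965 14.23609839] [0.18161457 0.84779783 0.03988149] [651.65586518 -69.05634664   8.28867936]
at [651.7 -69.1   8.3] -10.2 F [-3.   0.2 14.2] open 0.003 t 69.0
651.5,-70,60,-10.4 shift 0.0 1.0 -51.7 turn 0.2 | rows>=2 + 1
651.5,-134.7,60,-10.4 shift 11.7 63.6 -0.0 turn -0.0 | rows>=2 + 0
```

>>> carry_out --pt "0 0 -15 0 1" --pt "0 0 -35 0 1" --pt "5.8 32.3 0 0 1" --pt "5.9 32.3 0 0 1" --pt "0 0 20 0 1" --pt "0 0 5 0 1" --pt "0 0 0 0 1" --pt "0 0 0 0 1" --pt "0 0 0 0 1"

```text
t: 69.85
eef_pos: [652.0, -134.1, 32.8]
tcp_rot: [3.141, -0.001, -0.177]
ft_force: [0.5, -0.8, 0.8]
opening: 0.002
grip_force: 0.0
```

```bash
python3 plan.py 651.4,-134.7,31,-10.4;python3 -c "
from cell import env
s=env.state();print(s['ft_force'],s['moment'])"; python3 btn.py
```

```text
at [ 652.  -134.1   32.8] -10.1 F [ 0.5 -0.8  0.8] open 0.002 t 69.8
651.4,-134.7,31,-10.4 shift -0.5 0.7 1.8 turn 0.3 | rows>=1 + 1
[ 0.48412615 -0.82715837  0.83946276] [0.07589263 0.01241048 0.00817821]
now ([np.float64(287.06), np.float64(288.19), np.float64(287.94), np.float64(287.69), np.float64(286.94)], array([240.3, 277.9]), array([255.7, 288.3]))
exp [array([[250.36, 285.89]]), array([[250.52, 286.83]])]
t0 ([np.float64(286.81), np.float64(287.19), np.float64(287.31), np.float64(286.94), np.float64(285.94)], array([239.9, 272.7]), array([255.3, 287.6]))
```

>>> carry_out --pt "-0.5 0.7 2 0 1" --pt "0 0 0 0 1" --pt "0 0 0 0 1" --pt "0 0 0 0 1"

```text
t: 70.3
eef_pos: [651.1, -135.2, 30.2]
tcp_rot: [3.142, -0.0, -0.177]
ft_force: [0.7, -0.0, 1.2]
opening: 0.004
grip_force: 0.7
```

>>> carry_out --pt "0 0 2 0 1" --pt "0 0 0 0 1" --pt "0 0 0 0 1" --pt "0 0 0 0 1"

```text
t: 70.7
eef_pos: [651.1, -135.3, 28.1]
tcp_rot: [3.142, -0.0, -0.178]
ft_force: [-0.0, 1.8, 3.1]
opening: 0.004
grip_force: 1.3
```

>>> carry_out --pt "0 0 1.5 0 1" --pt "0 0 0 0 1" --pt "0 0 0 0 1" --pt "0 0 0 0 1"

```text
t: 71.1
eef_pos: [651.1, -135.3, 26.6]
tcp_rot: [3.142, -0.0, -0.177]
ft_force: [0.6, 1.8, 3.2]
opening: 0.005
grip_force: 1.7
```

>>> carry_out --pt "0 0 1.5 0 1" --pt "0 0 0 0 1" --pt "0 0 0 0 1" --pt "0 0 0 0 1"

```text
t: 71.5
eef_pos: [651.1, -135.2, 25.1]
tcp_rot: [3.142, -0.0, -0.177]
ft_force: [1.5, 2.4, 3.6]
opening: 0.005
grip_force: 2.2
```

>>> carry_out --pt "0 0 1.5 0 1" --pt "0 0 0 0 1" --pt "0 0 0 0 1" --pt "0 0 0 0 1"

```text
t: 71.9
eef_pos: [651.1, -135.3, 24.3]
tcp_rot: [3.141, -0.001, -0.177]
ft_force: [-0.7, 3.8, 10.8]
opening: 0.001
grip_force: 5.5
```

```bash
python3 -c "
from cell import env
s=env.state();print(s['ft_force'],s['moment'],s['eef_pos'])"
```

```text
[-0.69373929  3.81859442 10.75234003] [6.48780034e-01 1.31943177e-01 4.94047456e-04] [ 651.13619825 -135.28888721   24.26288124]
```

The pad force climbs from 1.5 N at a TCP height of 30.3 to about 5 N at 24.3, then hits a hard stop. That is exactly the button's stated spring over its full 6 mm, so it is right down. I'll let it go and hand in.

>>> carry_out --pt "0 0 -5 0 1" --pt "0 0 -15 0 1" --pt "0 0 -45 0 1" --pt "0 0 -45 0 1" --pt "-20 40 0 0 1" --pt "-20 40 0 0 1" --pt "-20 40 0 0 1" --pt "-20 40 0 0 1" --pt "-20 40 0 0 1" --pt "-20 40 0 0 1" --pt "-20 40 0 0 1" --pt "0 0 0 0 1"

```text
t: 73.1
eef_pos: [460.5, -390.0, 134.0]
tcp_rot: [3.141, 0.001, -0.182]
ft_force: [-0.4, 0.8, 0.1]
opening: 0.006
grip_force: 0.0
```

```bash
python3 - <<'E'
from h import *
T=cam("top");S=cam("scene")
for n,c in(("T",T),("S",S)):
    im=up(c); H=cv2.cvtColor(im,cv2.COLOR_RGB2HSV); h,s,v=[H[...,i].astype(int) for i in range(3)]
    for X in ((532.6,210,60),(459.3,269.5,60),(521.8,340,60)):
        m=near(c,X,27)&(s<60)&(v>150); print(n,"jar",X,rect(c,m,60))
    m=near(c,(604.9,-256.3,25),52)&((h<9)|(h>170))&(s>90); print(n,"ptr",rect(c,m,52))
print(env.job_done())
E
```

```text
T jar (532.6, 210, 60) [531.8 210.   39.3  38.3 -34.2]
T jar (459.3, 269.5, 60) [458.4 269.3  39.5  38.2 -23.5]
T jar (521.8, 340, 60) [521.1 339.6  38.9  37.3  -4. ]
T ptr None
S jar (532.6, 210, 60) [532.3 209.9  36.6  35.9 -28.7]
S jar (459.3, 269.5, 60) [459.3 268.7  36.4  36.4 -43.8]
S jar (521.8, 340, 60) [521.3 339.2  36.6  36.2  21.6]
S ptr [ 592.6 -254.    18.5    9.2  -12.2]
the job is handed in; nothing more can be done
None
```

The job is handed in at 73 s: all three modules are pressed flush, all three jars stand upright in separate crate cells, and the gauge pointer is on the green mark to within about 2°; start was then pressed fully down and released twice (the second press to confirm the first), and no verdict came back.

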